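# Load the two laser-marking fixtures

### The arm

A 7-joint arm with a two-finger parallel gripper is mounted at the origin on the work surface. World frame = base frame: x ahead of the robot, y to its left, z up, the work surface at z = 0. Lengths are in m, angles in rad, forces in N, time in s.
With the tool pointing down it reaches from about 0.375 to 0.925 m from the base axis. Payload 3.1 kg.
Tool frame: the origin (TCP) lies between the finger pads; the fingertips stand manip.tip_reach ahead of it and the grasp point (between the pads) lies 5 mm behind it (manip.tip_reach is the distance from the TCP to the fingertips, in m); z points along the fingers, y is the line along which they close (so a half turn about z gives the same grasp; the last joint's range is limited). The gripper opens to 85 mm and grips with 20 to 120 N. Pads are 22 mm wide; open, the fingers measure 114 mm over their backs; the gripper's body (76 mm by 85 mm) begins 54 mm behind the grasp point. The pads swing forward as they close: fully open they stand 13 mm farther back than shut.
Start: joints at [-1.264, 0.383, 0.044, 1.598, -0.018, 1.161, -0.05], TCP at [0.256, 0.597, 0.245] pointing down, gripper open.
Joint ranges: [-2.61, 2.61], [-0.41, 2.15], [-1.48, 1.57], [0, 2.5], [-1.57, 4.71], [0.05, 1.97], [-2.85, 2.85]. Speed limits (rad/s): [2.79, 2.79, 3.14, 3.14, 3.14, 3.14, 3.14].

### API

Orientations are given as a rotation vector (axis times angle).
In Python, from workcell import telemetry, grab_frame, manip, look_for gives the robot as it stands.
- The arm moves only by the tool play_rows, never from a script. Its argument "deltas" is a list of rows, each an object with "translation": the shift along the world's x, y, z scaled (see below), a list of three; "twist": the turn, a rotation vector about the world's x, y, z scaled (see below), a list of three. A call has 1 to 20 rows; each row shifts and turns the commanded pose from where the row before left it; what a row does not reach is not made up. The controller multiplies each number of a shift by 20 mm and each number of a turn by 5 degrees. A row lasts 1/10 s, in which the tool goes at most 50 mm and 8.59 degrees, less where a joint would pass 70% of its speed; a pose out of reach is approached as far as the arm can. A call with a number of a shift or a turn outside -1 to 1 is refused whole. A call with a gripper value outside its range is refused whole. "fingers" is the opening, from 0 (shut) to 1 (fully open), set as the call begins (left out, the last holds). The fingers move at their own pace and stop on an object; "grip_force" is the grip in N (left out, the last holds). Time passes only in rows, so rows that do not move let the fingers close. It gives the time, the measured TCP pose, the force, the opening and the grip force at its end, in the units of the state.
- telemetry.observe(): the state, without advancing time (a new reading comes with each control period).
- grab_frame(name): name is "scene" or "top" or "wrist"; returns a dict with "frame" (480x640x3 uint8, red, green, blue), "fx", "fy", "cx", "cy" (pixels), "rvec" (rotation vector, rad) and "tvec" (3), from world to camera coordinates, as OpenCV has them; the wrist camera has in their place "tool_from_camera" (4x4, takes a point from camera to tool coordinates, whose origin is the TCP and whose axes are the flange's). Camera axes: x right, y down, z forward; pixel columns grow to the right and rows downward; lengths in m; the calibration is good to about 2 mm. A picture is of the moment at which its call begins: read the wrist's pose just before it. There is no depth.
- manip.close_job(): hands the job in; it is judged then, once.
Trained networks look in a picture, given as the dict that the camera call returned (one of the last four; its "shot" number tells which), for a name from the list of things; names that differ only in an ending like _2 or _b are one class to them, and where a whole thing is asked for, a point or a joint stands for the part that bears it (a point fixed in the world has none). Each returns a list of dicts, best first, with "conf" (0 to 1); they miss things now and then, are a little off and sometimes report something else, mostly with a low value. They report only what shows in the picture. A call takes as long as a camera call. They do not tell look-alikes from the thing itself.
- look_for(picture, query): "position" ([x, y, z] in m, in world coordinates, good to about 4 mm: the middle of the surface that is visible of it).
The state is a dict: "time_s": time; "qpos": joint angles; "qvel": joint speeds; "joint_efforts": joint torques, N m; "ee_pos": TCP position; "orientation": TCP orientation; "ft_force": force on the tool from outside, world axes, zero at the start; "wrist_torque": the same for the moment, N m; "grip_width": finger opening in m; "grip_force": force on a finger pad.
Only numpy, scipy, OpenCV 4.12 (cv2) and the standard library are available. Lean on these libraries where they do the work, as an engineer would, in place of code of your own. Each camera call takes 0.05 s, during which the arm holds its last target. There are 200 camera calls.

### The job

Load the two marking fixtures, threading the loose parts over their posts in this order from the bottom up: on the taller post the wide round flange, then the tall narrow sleeve, then the thin round ring; on the shorter post the square spacer, then the hexagonal ring. Each part must lie flat and fully down on what is below it, let go and at rest; leave the screwdriver, lens cap and bin where they are.

Things in the scene. Friction and masses are not known exactly. Their poses are not given: they have to be found in the camera images.
- tall_fixture: Fixed marking fixture with the taller post: a round aluminium foot, 80 mm across and 10 mm thick, with one upright steel post of 12 mm diameter in its centre. The post rises 48 mm above the foot (its tip is 58 mm above the table); its last 8 mm taper to 4 mm diameter. Origin: centre of the foot's underside, on the table and on the post's axis; z up.
- short_fixture: Fixed marking fixture with the shorter post: a square aluminium foot, 80 x 80 mm and 10 mm thick, with one upright steel post of 12 mm diameter in its centre. The post rises 26 mm above the foot (its tip is 36 mm above the table); its last 8 mm taper to 4 mm diameter. Origin: centre of the foot's underside, on the table and on the post's axis; z up, x and y along the foot's sides.
- flange: Loose wide round flange, aluminium: the largest round ring, 66 mm outer diameter, 12 mm high, through bore of 20 mm, lying flat on the table. Origin: centre of its underside, on the axis of the bore; z along the bore, up. 
- sleeve: Loose tall narrow sleeve, steel: 34 mm outer diameter, 22 mm high, through bore of 20 mm, standing upright on the table. Origin: centre of its underside, on the axis of the bore; z along the bore, up. 
- ring_blank: Loose thin round ring blank, steel: 46 mm outer diameter, 8 mm high, through bore of 20 mm, lying flat on the table. Origin: centre of its underside, on the axis of the bore; z along the bore, up. 
- square_spacer: Loose square spacer, aluminium: 60 x 60 mm, 12 mm high, round through bore of 20 mm in its middle, lying flat on the table. Origin: centre of its underside, on the axis of the bore; z along the bore, up. x and y are square to its sides.
- hex_blank: Loose hexagonal ring blank, steel: 54 mm across flats, 10 mm high, with a hexagonal through bore 20 mm across flats, lying flat on the table. Origin: centre of its underside, on the axis of the bore; z along the bore, up. x is square to one pair of flats (the others at 60 degree steps).
- screwdriver: Bystander: a screwdriver lying beyond the work, to be left where it is. Origin: underside, near its middle; x along it.
- lens_cap: Bystander: a black round lens cap, 68 mm across and 20 mm high, to the left of the work, to be left where it is. Origin: centre of its underside.
- parts_bin: Bystander: an open blue plastic bin, 110 x 160 mm and 50 mm high, to the right of the work, to be left where it is. Origin: centre of its underside.
Not all that is in view belongs to the job. What is shaped like the flange but green is not meant. Leave any turquoise look-alike of the short_fixture alone.

How it is judged:
At the end, for the whole second after the job is handed in: Tall post, undersides above table: flange 10, sleeve 22, ring blank 44 mm; short post: square spacer 10, hexagonal blank 22 mm. Each within 3 mm of that height and 7 mm of the post's axis, tilted under 0.1 rad, slower than 20 mm/s (horizontal distance between each of flange, sleeve, ring_blank and tall_fixture below 0.007 m and z of flange in the frame of tall_fixture between 0.007 and 0.013 m and angle between each of flange, sleeve, ring_blank, square_spacer, hex_blank's own z axis and vertical below 0.1 rad and linear speed of each of flange, sleeve, ring_blank, square_spacer, hex_blank below 0.02 m/s and z of sleeve in the frame of tall_fixture between 0.019 and 0.025 m and z of ring_blank in the frame of tall_fixture between 0.041 and 0.047 m and horizontal distance between each of square_spacer, hex_blank and short_fixture below 0.007 m and z of square_spacer in the frame of short_fixture between 0.007 and 0.013 m and z of hex_blank in the frame of short_fixture between 0.019 and 0.025 m); the robot touches nothing.
It fails at once if a bystander (screwdriver, lens cap or bin) is moved more than 20 mm (distance of any of screwdriver, lens_cap, parts_bin from where it was at the start of the episode above 0.02 m).
It also fails if it takes over 128 s, if anything falls off the work surface, if the arm or the gripper's body presses on something with over 40 N, if the wrist force passes 120 N, or if a joint passes its speed limit or range.

## Working session

There is one attempt and no reset: what is moved stays moved. The work goes in short steps, Python scripts to look and compute and a tool call to move; the robot and the scene stay as the last step left them, time stands still between calls to the robot, and variables do not carry over. Pictures are saved under pics/ and viewed, at most 14 in all, crops included, and the job is handed in when it is done.

Besides the shell and the picture viewer there is one more tool, called by a JSON object that holds its "api" and its "payload". play_rows: Moves the arm, as the interface text tells. Its arguments: {"type":"object","properties":{"deltas":{"type":"array"},"fingers":{"type":"number"},"grip_force":{"type":"number"}},"required":["deltas"]}

```bash
mkdir -p pics
python3 - <<'E'
from workcell import telemetry, grab_frame, manip, look_for
import cv2
s=telemetry.observe();print(s['time_s'],s['ee_pos'],s['orientation'],s['grip_width'],manip.tip_reach)
for n in ['top','scene']:
    p=grab_frame(n);cv2.imwrite(f'pics/{n}0.png',p['frame'][:,:,::-1])
    print(n,p['fx'],p['fy'],p['cx'],p['cy'],p['rvec'],p['tvec'])
    for q in ['tall_fixture','short_fixture','flange','sleeve','ring_blank','square_spacer','hex_blank','screwdriver','lens_cap','parts_bin']:
        print(n,q,[([round(float(v),3) for v in d['position']],round(d['conf'],2)) for d in look_for(p,q)])
E
```

```text
0.0 [0.25563504 0.59665299 0.2438825 ] [-0.63130027 -3.07712557  0.004001  ] 0.0855741955002132 0.014
top 506.2777941367346 506.2777941367346 314.805074776668 241.1052524923272 [ 2.16119589 -2.14555219  0.08717348] [0.01060723 0.55793224 1.3976365 ]
top tall_fixture [([0.611, -0.006, 0.006], 0.91)]
top short_fixture [([0.469, -0.093, 0.009], 0.92), ([0.32, -0.17, 0.013], 0.66)]
top flange [([0.616, 0.183, 0.01], 0.89), ([0.602, 0.294, 0.013], 0.55), ([0.472, -0.288, 0.012], 0.17)]
top sleeve [([0.455, 0.091, 0.023], 0.48)]
top ring_blank [([0.474, 0.311, 0.007], 0.5)]
top square_spacer [([0.472, -0.292, 0.015], 0.61)]
top hex_blank [([0.641, -0.201, 0.011], 0.56)]
top screwdriver [([0.839, 0.037, 0.026], 0.87)]
top lens_cap [([0.614, 0.417, 0.015], 0.61)]
top parts_bin [([0.624, -0.478, 0.005], 0.94)]
scene 532.3005957151858 532.3005957151858 318.00902929381954 238.38528043558182 [ 2.3156574   0.69629631 -0.24973209] [-0.49122993 -0.19882545  1.40868375]
scene tall_fixture [([0.614, -0.012, 0.012], 0.56)]
scene short_fixture [([0.323, -0.173, 0.012], 0.98), ([0.474, -0.098, 0.007], 0.85)]
scene flange [([0.606, 0.295, 0.013], 0.8), ([0.619, 0.179, 0.007], 0.55)]
scene sleeve [([0.459, 0.087, 0.018], 0.61)]
scene ring_blank [([0.477, 0.312, 0.007], 0.61)]
scene square_spacer [([0.481, -0.294, 0.014], 0.82)]
scene hex_blank [([0.644, -0.203, 0.01], 0.71)]
scene screwdriver [([0.85, 0.032, 0.021], 0.8)]
scene lens_cap [([0.641, 0.404, 0.01], 0.61)]
scene parts_bin [([0.608, -0.468, 0.006], 0.85)]
```

View pics/top0.png

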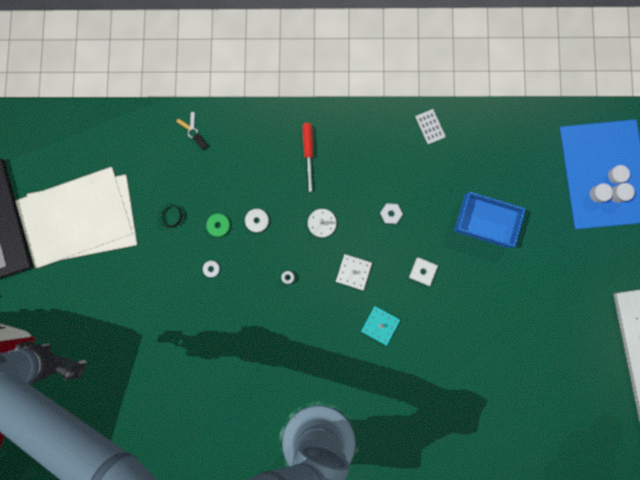

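View pics/scene0.png

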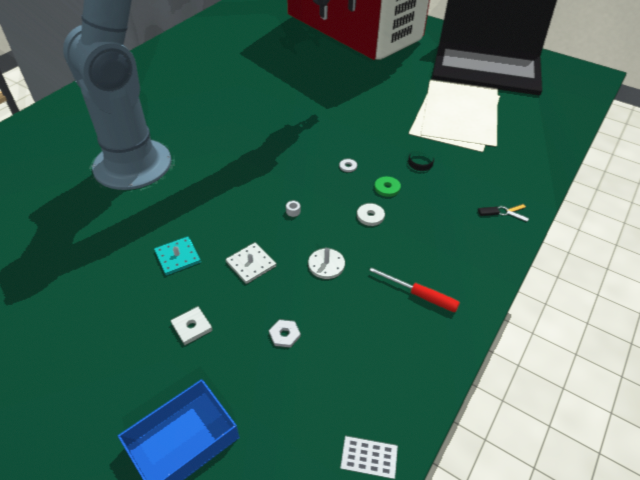

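Look-alikes (top picture): the flange could be white (257,220) or green (217,225), and the short fixture could be white (354,271) or turquoise (381,325). I choose the white one in both cases. The tall fixture is at (322,222), sleeve (288,278), ring (211,269), hex (391,213) and square (423,271). The ring and sleeve could be confused, but their widths tell them apart.

{"api": "play_rows", "payload": {"deltas": [{"translation": [0.9, -1, 0], "twist": [0, 0, 0]}, {"translation": [0.9, -1, 0], "twist": [0, 0, 0]}, {"translation": [0.9, -1, 0], "twist": [0, 0, 0]}, {"translation": [0.9, -1, 0], "twist": [0, 0, 0]}, {"translation": [0.9, -1, 0], "twist": [0, 0, 0]}, {"translation": [0.9, -1, 0], "twist": [0, 0, 0]}, {"translation": [0.9, -1, 0], "twist": [0, 0, 0]}, {"translation": [0.9, -1, 0], "twist": [0, 0, 0]}, {"translation": [0.9, -1, 0], "twist": [0, 0, 0]}, {"translation": [0.9, -1, 0], "twist": [0, 0, 0]}, {"translation": [0.9, -1, 0], "twist": [0, 0, 0]}, {"translation": [0.9, -1, 0], "twist": [0, 0, 0]}, {"translation": [0.9, -1, 0], "twist": [0, 0, 0]}, {"translation": [0.9, -1, 0], "twist": [0, 0, 0]}, {"translation": [0.9, -1, 0], "twist": [0, 0, 0]}, {"translation": [0.9, -1, 0], "twist": [0, 0, 0]}, {"translation": [0.9, -1, 0], "twist": [0, 0, 0]}, {"translation": [0.9, -1, 0], "twist": [0, 0, 0]}, {"translation": [0.9, -1, 0], "twist": [0, 0, 0]}, {"translation": [0.9, -1, 0], "twist": [0, 0, 0]}], "fingers": 1}}

```text
time_s: 3.1
ee_pos: [0.6166, 0.1967, 0.2454]
orientation: [0.631, 3.077, 0.0]
ft_force: [0.2, 0.5, -0.4]
grip_width: 0.0853
grip_force: 0.0
```

```bash
cat > h.py <<'E'
from workcell import telemetry, grab_frame, manip, look_for
import cv2, numpy as np
from scipy.spatial.transform import Rotation as R
np.set_printoptions(precision=4,suppress=True)
def yaw(s):  # direction of closing axis in world, deg
    y=R.from_rotvec(s['orientation']).as_matrix()[:,1]; return np.degrees(np.arctan2(y[1],y[0]))
def shot(n='wrist'):
    s=telemetry.observe(); p=grab_frame(n)
    if n=='wrist':
        T=np.eye(4);T[:3,:3]=R.from_rotvec(s['orientation']).as_matrix();T[:3,3]=s['ee_pos']
        T=T@np.array(p['tool_from_camera'])
    else:
        T=np.eye(4);T[:3,:3]=cv2.Rodrigues(np.array(p['rvec']))[0];T[:3,3]=p['tvec'];T=np.linalg.inv(T)
    p['T']=T; p['s']=s; return p
def unproj(p,uv,z):
    uv=np.atleast_2d(uv).astype(float)
    d=np.c_[(uv[:,0]-p['cx'])/p['fx'],(uv[:,1]-p['cy'])/p['fy'],np.ones(len(uv))]@p['T'][:3,:3].T
    o=p['T'][:3,3]; return (o+d*((z-o[2])/d[:,2])[:,None])[:,:2]
def proj(p,X):
    X=np.atleast_2d(X); c=(X-p['T'][:3,3])@p['T'][:3,:3]
    return np.c_[c[:,0]/c[:,2]*p['fx']+p['cx'],c[:,1]/c[:,2]*p['fy']+p['cy']]
def blobs(p,z,minA=150):
    hsv=cv2.cvtColor(p['frame'],cv2.COLOR_RGB2HSV)
    m=((hsv[:,:,1]<90)&(hsv[:,:,2]>90)).astype(np.uint8)
    cs,_=cv2.findContours(m,cv2.RETR_CCOMP,cv2.CHAIN_APPROX_NONE)
    for c,h in zip(cs,_[0] if len(cs) else []):
        if cv2.contourArea(c)<minA: continue
        hull=cv2.convexHull(c)[:,0] if h[3]<0 else c[:,0]
        w=(unproj(p,hull,z)*1000).astype(np.float32)
        cc,r=cv2.minEnclosingCircle(w); ra=cv2.minAreaRect(w); e=cv2.fitEllipse(w) if len(w)>5 else None
        print('hole' if h[3]>=0 else 'OUT ','circ',np.array(cc),round(r*2,1),'rect',np.array(ra[0]),np.array(ra[1]),round(ra[2],1),'ell',np.array(e[0]) if e else '',np.array(e[1]) if e else '','px',c[:,0].mean(0))
E
python3 - <<'E'
from h import *
p=shot();s=p['s'];print(s['time_s'],s['ee_pos'],s['orientation'],yaw(s),s['qpos'],s['ft_force']);print(p['tool_from_camera'],p['fx'],p['T'][:3,3])
cv2.imwrite('pics/w1.png',p['frame'][:,:,::-1])
blobs(p,0.012)
print([(d['position'],d['conf']) for d in look_for(p,'flange')])
print('top');t=shot('top');blobs(t,0.010,30)
E
```

```text
3.1 [0.6166 0.1967 0.2454] [0.6312 3.0774 0.0003] 66.81884545938537 [-0.6008  0.3851  0.2926  1.6155 -0.1187  1.1582  0.8854] [ 0.1519  0.5082 -0.3865]
[[ 0.0002 -0.9545 -0.2981  0.0768]
 [ 1.      0.      0.0004 -0.0012]
 [-0.0004 -0.2981  0.9545 -0.1292]
 [ 0.      0.      0.      1.    ]] 366.47941113964765 [0.5455 0.2258 0.3746]
OUT  circ [1013.9518  353.6862] 45.6 rect [1012.0574  351.6992] [21.5453 45.2148] 46.4 ell [1012.9888  351.5761] [24.2668 46.4456] px [554.1981 444.5755]
OUT  circ [886.9892 377.0728] 61.1 rect [886.5427 374.5808] [28.4146 60.7192] 79.8 ell [886.6945 377.2255] [32.5832 61.046 ] px [553.1111 355.3259]
OUT  circ [754.347  30.8  ] 103.8 rect [754.3376  30.9566] [103.7575   9.2505] 3.4 ell [754.3767  31.2337] [ 15.9405 105.6274] px [230.4648 367.493 ]
OUT  circ [ 638.4899 -195.779 ] 69.9 rect [ 644.284  -188.1194] [39.3701 69.7802] 52.5 ell [ 639.4388 -194.6121] [56.6284 69.1475] px [ 14.6176 355.9485]
OUT  circ [819.0903 278.5932] 101.5 rect [818.1511 287.4019] [101.3599  24.8455] 6.1 ell [824.2733 283.6324] [ 31.37   113.5238] px [458.4444 338.1569]
OUT  ci
[... 3579 characters left out ...]
.3259] 3.9 ell [754.7907  33.4358] [ 16.1869 121.9276] px [309.1233 174.2329]
OUT  circ [364.8548 244.2859] 941.5 rect [364.9292 268.6876] [936.8917 214.9055] 5.1 ell [289.5732 280.7441] [ 252.754  1218.5984] px [228.04   325.2033]
OUT  circ [904.4124 382.4731] 82.4 rect [904.1328 385.0633] [81.1384 36.2933] 11.6 ell [903.5455 382.0702] [41.2421 82.7703] px [191.1351 125.3649]
OUT  circ [ 899.7445 -318.3704] 109.4 rect [ 899.4066 -317.6615] [97.2065 62.7353] 22.8 ell [ 900.1367 -318.5896] [ 74.4881 128.9036] px [430.     125.8387]
OUT  circ [1183.4458   23.7052] 1931.0 rect [1139.1537   23.9198] [1923.9768  302.7007] 89.9 ell [1131.2015   32.692 ] [ 315.7738 3889.5308] px [323.2762  49.4651]
```

View pics/w1.png

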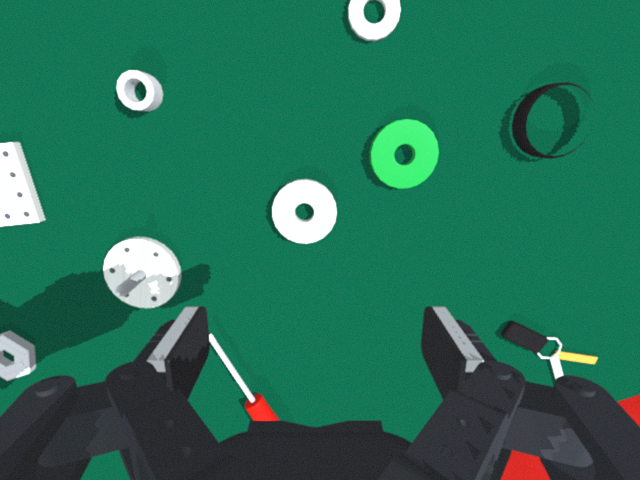

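{"api": "play_rows", "payload": {"deltas": [{"translation": [0, -0.67, -1], "twist": [0, 0, 0]}, {"translation": [0, 0, -1], "twist": [0, 0, 0]}, {"translation": [0, 0, -1], "twist": [0, 0, 0]}, {"translation": [0, 0, -1], "twist": [0, 0, 0]}, {"translation": [0, 0, -1], "twist": [0, 0, 0]}, {"translation": [0, 0, -1], "twist": [0, 0, 0]}, {"translation": [0, 0, -1], "twist": [0, 0, 0]}, {"translation": [0, 0, -1], "twist": [0, 0, 0]}, {"translation": [0, 0, -1], "twist": [0, 0, 0]}, {"translation": [0, 0, -1], "twist": [0, 0, 0]}, {"translation": [0, 0, -0.8], "twist": [0, 0, 0]}, {"translation": [0, 0, -0.6], "twist": [0, 0, 0]}, {"translation": [0, 0, -0.35], "twist": [0, 0, 0]}, {"translation": [0, 0, 0], "twist": [0, 0, 0]}]}}

```text
time_s: 4.65
ee_pos: [0.6152, 0.1842, 0.0093]
orientation: [-0.631, -3.076, 0.001]
ft_force: [0.0, 0.9, 0.7]
grip_width: 0.0855
grip_force: 0.0
```

{"api": "play_rows", "payload": {"deltas": [{"translation": [0, 0, 0], "twist": [0, 0, 0]}, {"translation": [0, 0, 0], "twist": [0, 0, 0]}, {"translation": [0, 0, 0], "twist": [0, 0, 0]}, {"translation": [0, 0, 0], "twist": [0, 0, 0]}, {"translation": [0, 0, 0], "twist": [0, 0, 0]}, {"translation": [0, 0, 0], "twist": [0, 0, 0]}, {"translation": [0, 0, 0], "twist": [0, 0, 0]}, {"translation": [0, 0, 0], "twist": [0, 0, 0]}], "fingers": 0, "grip_force": 50}}

```text
time_s: 5.45
ee_pos: [0.6176, 0.1844, 0.0121]
orientation: [0.631, 3.075, 0.003]
ft_force: [-0.5, -0.7, 5.8]
grip_width: 0.0635
grip_force: 55.4
```

Run:
```python
from h import *
p=shot();s=p['s'];print(s['time_s'],s['ee_pos'],s['grip_width'],s['grip_force'],s['ft_force'])
cv2.imwrite('pics/w2.png',p['frame'][:,:,::-1])
```

```text
5.45 [0.6176 0.1844 0.0121] 0.06349220919637441 55.35879794508219 [-0.5309 -0.6858  5.7959]
```

View pics/w2.png

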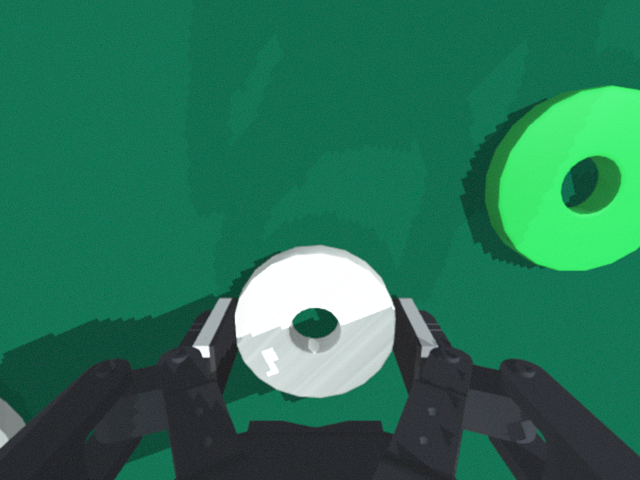

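The flange is centred between the pads at (315,323). The tips just touch the table, so I'll grip the next parts a few mm higher.

{"api": "play_rows", "payload": {"deltas": [{"translation": [0, 0, 0.5], "twist": [0, 0, 0]}, {"translation": [0, 0, 1], "twist": [0, 0, 0]}, {"translation": [0, 0, 1], "twist": [0, 0, 0]}, {"translation": [0, 0, 1], "twist": [0, 0, 0]}, {"translation": [0.05, -1, 1], "twist": [0, 0, 0]}, {"translation": [0.05, -1, 1], "twist": [0, 0, 0]}, {"translation": [0.05, -1, 1], "twist": [0, 0, 0]}, {"translation": [0.05, -1, 1], "twist": [0, 0, 0]}, {"translation": [0.05, -1, 1], "twist": [0, 0, 0]}, {"translation": [0.05, -1, 1], "twist": [0, 0, 0]}, {"translation": [0.05, -1, 1], "twist": [0, 0, 0]}, {"translation": [0.05, -1, 1], "twist": [0, 0, 0]}, {"translation": [0.05, -1, 0], "twist": [0, 0, 0]}, {"translation": [0.05, -1, 0], "twist": [0, 0, 0]}, {"translation": [0, 0, 0], "twist": [0, 0, 0]}, {"translation": [0, 0, 0], "twist": [0, 0, 0]}]}}

```text
time_s: 7.1
ee_pos: [0.6254, -0.0158, 0.24]
orientation: [-0.633, -3.076, -0.001]
ft_force: [-0.5, 0.4, -0.7]
grip_width: 0.0633
grip_force: 55.0
```

Run:
```python
from h import *
p=shot();s=p['s'];print(s['time_s'],s['ee_pos'],s['grip_width'],s['grip_force'],s['ft_force'])
cv2.imwrite('pics/w3.png',p['frame'][:,:,::-1])
print('foot z=10');blobs(p,0.010)
print('held'); blobs(p,s['ee_pos'][2]-0.0001)
for X in ([.611,-.003,.058],[.611,-.003,.018]): print(proj(p,X))
```

```text
7.1 [ 0.6254 -0.0158  0.24  ] 0.06333424038925947 55.02273716032505 [-0.5095  0.4371 -0.6903]
foot z=10
OUT  circ [ 854.0604 -329.9977] 54.9 rect [ 864.0756 -325.396 ] [30.5617 54.8133] 24.7 ell [ 868.2409 -336.165 ] [34.1912 76.6689] px [163.2169 469.7831]
OUT  circ [ 707.0231 -171.1746] 82.1 rect [ 701.822  -176.2887] [22.0349 81.9632] 44.5 ell [ 706.7144 -174.0562] [35.3372 84.0459] px [211.4348 326.8623]
OUT  circ [768.5918  30.1886] 129.9 rect [768.5485  36.3762] [129.8231  21.1466] 0.4 ell [778.2422  32.4172] [ 24.1728 158.1012] px [409.2796 308.1422]
OUT  circ [ 637.9866 -202.9542] 65.7 rect [ 638.9161 -202.895 ] [65.4089 56.5627] 87.5 ell [ 638.871  -202.5757] [60.6976 63.9295] px [159.7358 286.1006]
hole circ [ 638.3088 -201.7788] 19.4 rect [ 638.397  -201.9487] [19.0534 15.6606] 27.9 ell [ 638.3594 -201.952 ] [16.3098 19.2561] px [160.3111 286.1111]
OUT  circ [748.0358 -69.9992] 190.3 rect [747.8859 -69.7592] [176.7514 189.0116] 66.7 ell [748.8423 -69.959 ] [179.545  190.8493] px [314.8031 321.774 ]
hole circ [742.988  -67.3326] 50.8 rect [744.2656 -68.1025] [43.0895 44.459
[... 1348 characters left out ...]
ell [624.4606 -16.6984] [64.6787 68.751 ] px [314.8031 321.774 ]
hole circ [622.3517 -15.7523] 18.3 rect [622.8119 -16.0297] [15.5225 16.016 ] 19.1 ell [622.7407 -15.9377] [13.8248 17.7705] px [314.6852 322.7963]
OUT  circ [574.7153   6.6457] 29.3 rect [574.7545   6.7834] [28.7886 28.788 ] 66.7 ell [574.7414   6.668 ] [29.0788 29.2313] px [320.0652 188.5348]
OUT  circ [527.6622 -91.1672] 25.9 rect [527.8203 -90.8011] [13.983  22.2678] 66.7 ell [529.3418 -90.9696] [16.1211 28.4279] px [ 15.2131 178.2514]
OUT  circ [524.311  -26.1103] 41.1 rect [524.2052 -26.0545] [29.9413 29.2213] 72.7 ell [524.3301 -26.3501] [36.4057 41.4828] px [167.5179  85.697 ]
[[323.2148 198.3109]]
[[322.2836 190.5976]]
```

View pics/w3.png

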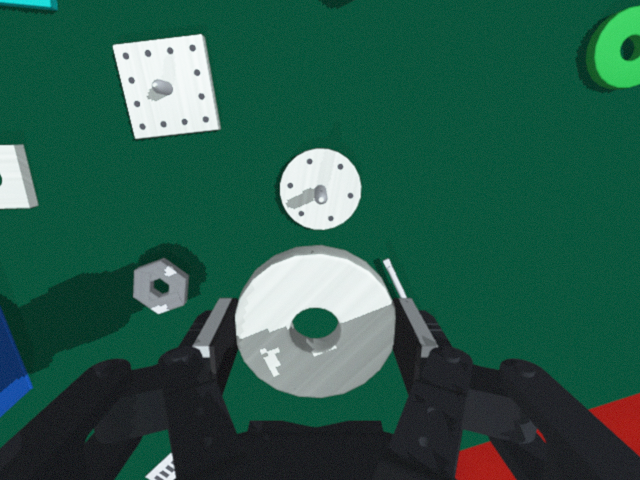

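Tall fixture foot centre is (0.6108,-0.0050), with the post near pixel (320,190). The flange is held 1–2 mm off TCP.

{"api": "play_rows", "payload": {"deltas": [{"translation": [-0.67, 0.58, 0], "twist": [0, 0, 0]}, {"translation": [0, 0, -1], "twist": [0, 0, 0]}, {"translation": [0, 0, -1], "twist": [0, 0, 0]}, {"translation": [0, 0, -1], "twist": [0, 0, 0]}, {"translation": [0, 0, -1], "twist": [0, 0, 0]}, {"translation": [0, 0, -1], "twist": [0, 0, 0]}, {"translation": [0, 0, -1], "twist": [0, 0, 0]}, {"translation": [0, 0, -1], "twist": [0, 0, 0]}, {"translation": [0, 0, -0.5], "twist": [0, 0, 0]}, {"translation": [0, 0, -0.5], "twist": [0, 0, 0]}, {"translation": [0, 0, -0.5], "twist": [0, 0, 0]}, {"translation": [0, 0, -0.5], "twist": [0, 0, 0]}, {"translation": [0, 0, 0], "twist": [0, 0, 0]}]}}

```text
time_s: 8.45
ee_pos: [0.6115, -0.0042, 0.0589]
orientation: [-0.631, -3.075, 0.001]
ft_force: [-0.4, -0.1, -0.3]
grip_width: 0.063
grip_force: 55.0
```

{"api": "play_rows", "payload": {"deltas": [{"translation": [0, 0, -0.5], "twist": [0, 0, 0]}, {"translation": [0, 0, -0.5], "twist": [0, 0, 0]}, {"translation": [0, 0, -0.4], "twist": [0, 0, 0]}, {"translation": [0, 0, -0.3], "twist": [0, 0, 0]}, {"translation": [0, 0, 0], "twist": [0, 0, 0]}]}}

```text
time_s: 8.95
ee_pos: [0.6115, -0.0043, 0.0249]
orientation: [-0.631, -3.075, 0.001]
ft_force: [0.1, -0.1, -1.1]
grip_width: 0.0633
grip_force: 55.0
```

{"api": "play_rows", "payload": {"deltas": [{"translation": [0, 0, -0.15], "twist": [0, 0, 0]}, {"translation": [0, 0, 0], "twist": [0, 0, 0]}]}}

```text
time_s: 9.15
ee_pos: [0.6126, -0.0043, 0.0232]
orientation: [-0.632, -3.077, -0.0]
ft_force: [0.3, 0.3, -0.7]
grip_width: 0.0633
grip_force: 55.0
```

{"api": "play_rows", "payload": {"deltas": [{"translation": [0, 0, 0], "twist": [0, 0, 0]}, {"translation": [0, 0, 0], "twist": [0, 0, 0]}, {"translation": [0, 0, 0], "twist": [0, 0, 0]}, {"translation": [0, 0, 0], "twist": [0, 0, 0]}, {"translation": [0, 0, 0.5], "twist": [0, 0, 0]}, {"translation": [0, 0, 1], "twist": [0, 0, 0]}, {"translation": [0, 0, 1], "twist": [0, 0, 0]}, {"translation": [0, 0, 1], "twist": [0, 0, 0]}, {"translation": [0, 0, 1], "twist": [0, 0, 0]}, {"translation": [-1, 0.6, 1], "twist": [0, 0, 0]}, {"translation": [-1, 0.6, 1], "twist": [0, 0, 0]}, {"translation": [-1, 0.6, 1], "twist": [0, 0, 0]}, {"translation": [-1, 0.6, 1], "twist": [0, 0, 0]}, {"translation": [-1, 0.6, 1], "twist": [0, 0, 0]}, {"translation": [-1, 0.6, 1], "twist": [0, 0, 0]}, {"translation": [-1, 0.6, 1], "twist": [0, 0, 0]}, {"translation": [-0.7, 0.4, 0], "twist": [0, 0, 0]}, {"translation": [0, 0, 0], "twist": [0, 0, 0]}, {"translation": [0, 0, 0], "twist": [0, 0, 0]}], "fingers": 1}}

```text
time_s: 11.05
ee_pos: [0.4587, 0.0873, 0.2536]
orientation: [0.631, 3.077, 0.001]
ft_force: [0.1, -0.8, 0.4]
grip_width: 0.0851
grip_force: 0.0
```

Run:
```python
from h import *
p=shot();s=p['s'];print(s['time_s'],s['ee_pos'],s['grip_width'],s['ft_force'],yaw(s))
cv2.imwrite('pics/w4.png',p['frame'][:,:,::-1])
print('z=22');blobs(p,0.022)
print([(d['position'],d['conf']) for d in look_for(p,'sleeve')])
print([(d['position'],d['conf']) for d in look_for(p,'flange')])
```

```text
11.05 [0.4587 0.0873 0.2536] 0.0850867588295169 [ 0.0603 -0.8149  0.4302] 66.81906822501253
z=22
OUT  circ [603.3618  -1.6202] 87.3 rect [603.3823  -1.5084] [77.6324 85.6079] 66.8 ell [603.3767  -0.9805] [78.3249 87.5054] px [294.3069 349.8307]
OUT  circ [ 470.3888 -277.2756] 94.2 rect [ 470.6634 -276.6409] [68.8162 65.8402] 66.8 ell [ 470.677  -277.3107] [76.4433 90.8892] px [ 25.2211 340.9899]
OUT  circ [660.192  168.9843] 101.2 rect [659.2563 177.7556] [100.9858  24.7404] 6.1 ell [667.9646 174.7475] [ 28.2222 120.6661] px [458.4935 338.1234]
OUT  circ [503.5506 -97.8669] 172.9 rect [ 502.6132 -100.9692] [ 84.2829 159.0013] 70.5 ell [ 488.4281 -107.182 ] [105.7798 181.2824] px [166.8308 297.0581]
OUT  circ [452.2053  90.858 ] 37.2 rect [452.074   90.9066] [34.9203 36.2793] 66.8 ell [452.4497  90.842 ] [34.7594 37.3123] px [316.6436 199.2376]
hole circ [451.5342  91.4754] 18.3 rect [451.4168  91.1716] [15.6116 15.5788] 21.9 ell [451.6651  91.2252] [14.7603 17.4413] px [316.4    198.5556]
OUT  circ [ 320.5417 -170.1992] 26.0 rect [ 321.2815 -170.3611] [25.8536 11.7526] 77.7 ell [ 321.1223 -170.6024] [12.9811 27.3282] px [ 19.2542 181.7797]
OUT  circ [472.6335 303.3012] 47.4 rect [472.7165 303.2513] [46.6643 44.6758] 76.0 ell [472.6767 303.5233] [45.102  47.4785] px [532.3873 130.9718]
hole circ [472.4182 303.4792] 18.4 rect [472.4915 303.5032] [16.4242 16.7464] 27.3 ell [472.395  303.1476] [15.6137 17.8719] px [531.9804 131.2549]
[([0.45, 0.0897, 0.0188], 0.62)]
[([0.6023, 0.2944, 0.0103], 0.91)]
```

View pics/w4.png

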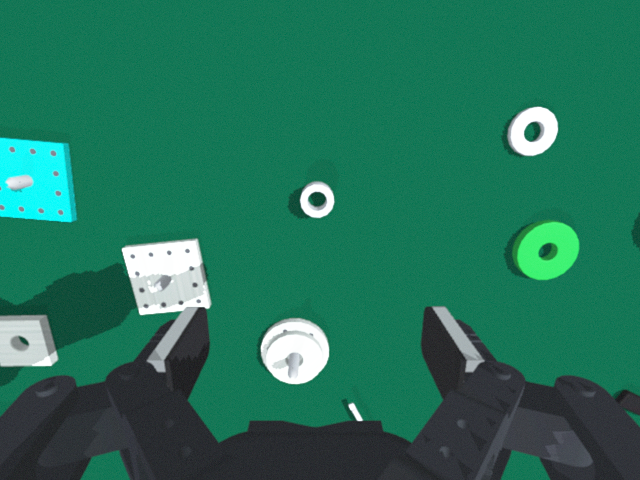

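The flange sits on the post at (295,355). The sleeve is at (317,199), centre (0.452,0.091).

{"api": "play_rows", "payload": {"deltas": [{"translation": [-0.35, 0.19, -1], "twist": [0, 0, 0]}, {"translation": [0, 0, -1], "twist": [0, 0, 0]}, {"translation": [0, 0, -1], "twist": [0, 0, 0]}, {"translation": [0, 0, -1], "twist": [0, 0, 0]}, {"translation": [0, 0, -1], "twist": [0, 0, 0]}, {"translation": [0, 0, -1], "twist": [0, 0, 0]}, {"translation": [0, 0, -1], "twist": [0, 0, 0]}, {"translation": [0, 0, -1], "twist": [0, 0, 0]}, {"translation": [0, 0, -1], "twist": [0, 0, 0]}, {"translation": [0, 0, -1], "twist": [0, 0, 0]}, {"translation": [0, 0, -0.8], "twist": [0, 0, 0]}, {"translation": [0, 0, -0.6], "twist": [0, 0, 0]}, {"translation": [0, 0, -0.3], "twist": [0, 0, 0]}, {"translation": [0, 0, 0], "twist": [0, 0, 0]}]}}

```text
time_s: 12.6
ee_pos: [0.4513, 0.091, 0.0184]
orientation: [-0.632, -3.076, 0.002]
ft_force: [-0.1, 0.4, 0.2]
grip_width: 0.0854
grip_force: 0.0
```

{"api": "play_rows", "payload": {"deltas": [{"translation": [0, 0, 0], "twist": [0, 0, 0]}, {"translation": [0, 0, 0], "twist": [0, 0, 0]}, {"translation": [0, 0, 0], "twist": [0, 0, 0]}, {"translation": [0, 0, 0], "twist": [0, 0, 0]}, {"translation": [0, 0, 0], "twist": [0, 0, 0]}, {"translation": [0, 0, 0], "twist": [0, 0, 0]}, {"translation": [0, 0, 0], "twist": [0, 0, 0]}, {"translation": [0, 0, 0], "twist": [0, 0, 0]}, {"translation": [0, 0, 0], "twist": [0, 0, 0]}], "fingers": 0}}

```text
time_s: 13.5
ee_pos: [0.4522, 0.0917, 0.0202]
orientation: [0.631, 3.077, 0.001]
ft_force: [-0.6, -0.8, 5.7]
grip_width: 0.0317
grip_force: 49.6
```

{"api": "play_rows", "payload": {"deltas": [{"translation": [0, 0, 0.5], "twist": [0, 0, 0]}, {"translation": [0, 0, 1], "twist": [0, 0, 0]}, {"translation": [0, 0, 1], "twist": [0, 0, 0]}, {"translation": [0, 0, 1], "twist": [0, 0, 0]}, {"translation": [0.96, -0.6, 1], "twist": [0, 0, 0]}, {"translation": [0.96, -0.6, 1], "twist": [0, 0, 0]}, {"translation": [0.96, -0.6, 1], "twist": [0, 0, 0]}, {"translation": [0.96, -0.6, 1], "twist": [0, 0, 0]}, {"translation": [0.96, -0.6, 1], "twist": [0, 0, 0]}, {"translation": [0.96, -0.6, 1], "twist": [0, 0, 0]}, {"translation": [0.96, -0.6, 1], "twist": [0, 0, 0]}, {"translation": [0.96, -0.6, 0.5], "twist": [0, 0, 0]}, {"translation": [0.96, -0.6, 0], "twist": [0, 0, 0]}, {"translation": [0, 0, 0], "twist": [0, 0, 0]}, {"translation": [0, 0, 0], "twist": [0, 0, 0]}]}}

```text
time_s: 15.0
ee_pos: [0.6236, -0.0168, 0.2389]
orientation: [-0.633, -3.076, 0.001]
ft_force: [-0.4, 0.4, -0.7]
grip_width: 0.0315
grip_force: 49.9
```

Run:
```python
from h import *
p=shot();s=p['s'];print(s['time_s'],s['ee_pos'],s['grip_width'],s['grip_force'])
cv2.imwrite('pics/w5.png',p['frame'][:,:,::-1])
print('flange top z=22');blobs(p,0.022)
print('held'); blobs(p,s['ee_pos'][2]+0.002)
print(proj(p,[.6108,-.005,.058]))
```

```text
15.0 [ 0.6236 -0.0168  0.2389] 0.031505105096512734 49.88250861557965
flange top z=22
OUT  circ [ 852.7053 -311.0521] 53.3 rect [ 854.5574 -310.186 ] [24.6138 50.5988] 24.9 ell [ 851.7273 -306.8475] [25.5953 69.4969] px [170.7436 470.0769]
OUT  circ [752.9328 -16.7606] 67.7 rect [754.3161  -9.5278] [18.1185 67.6541] 79.2 ell [756.8248 -12.2032] [21.0315 83.9819] px [369.3203 318.3359]
OUT  circ [ 711.3721 -113.5938] 67.7 rect [ 707.6909 -118.9915] [19.1182 67.5828] 55.7 ell [ 711.4665 -118.3312] [23.6285 76.6574] px [260.4231 318.7769]
OUT  circ [737.79   -66.6707] 113.7 rect [737.6857 -66.717 ] [ 85.6489 112.6578] 64.9 ell [738.405  -67.7027] [ 89.7514 115.6574] px [314.8682 323.6512]
hole circ [732.152 -64.618] 40.4 rect [733.33   -65.1136] [40.3164 21.4626] 66.8 ell [733.0778 -65.094 ] [21.1056 37.4946] px [315.     320.6154]
OUT  circ [748.9139  32.6734] 100.2 rect [748.9689  31.836 ] [100.2411   7.6704] 3.8 ell [748.0825  31.7007] [ 12.9168 105.3557] px [405.5583 299.2454]
OUT  circ [ 636.0182 -195.1697] 63.8 rect [ 635.6223 -194.9727] [60.3914 57.8028] 26.0 ell [ 636.1151 -195.
[... 1608 characters left out ...]
11] [22.2107 21.2587] 26.0 ell [583.3865 -64.1084] [21.7439 23.5005] px [161.5437 287.4875]
hole circ [583.2322 -63.8333] 6.7 rect [583.1631 -63.7221] [6.6951 5.3271] 28.0 ell [583.1583 -63.7456] [5.5241 6.7004] px [161.9773 287.5   ]
OUT  circ [573.3576   6.2439] 28.9 rect [573.4724   6.2802] [28.5696 28.6131] 20.7 ell [573.3641   6.2411] [28.6515 28.8308] px [322.1602 190.1255]
OUT  circ [527.0079 -90.6648] 25.9 rect [527.1463 -90.342 ] [14.3971 21.997 ] 66.8 ell [527.6092 -90.357 ] [19.3487 25.6185] px [ 15.9309 179.75  ]
OUT  circ [523.5313 -26.0644] 40.6 rect [523.4916 -26.0797] [29.5326 28.8143] 72.8 ell [523.9639 -26.3383] [34.1136 45.626 ] px [169.2039  87.1791]
[[323.0441 200.7646]]
```

View pics/w5.png

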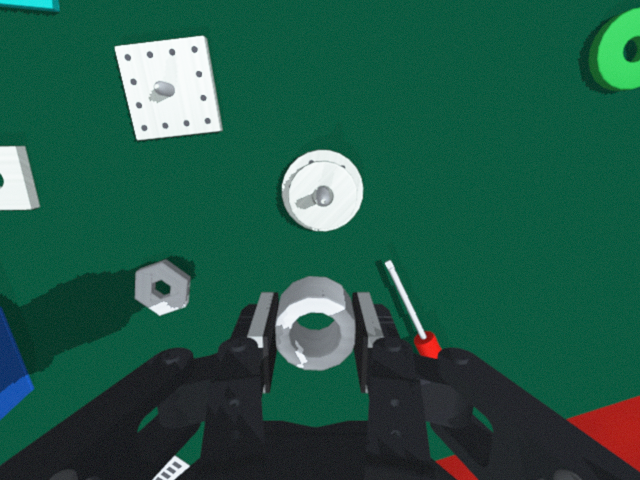

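{"api": "play_rows", "payload": {"deltas": [{"translation": [-0.64, 0.64, 0], "twist": [0, 0, 0]}, {"translation": [0, 0, -1], "twist": [0, 0, 0]}, {"translation": [0, 0, -1], "twist": [0, 0, 0]}, {"translation": [0, 0, -1], "twist": [0, 0, 0]}, {"translation": [0, 0, -1], "twist": [0, 0, 0]}, {"translation": [0, 0, -1], "twist": [0, 0, 0]}, {"translation": [0, 0, -1], "twist": [0, 0, 0]}, {"translation": [0, 0, -0.8], "twist": [0, 0, 0]}, {"translation": [0, 0, -0.5], "twist": [0, 0, 0]}, {"translation": [0, 0, -0.5], "twist": [0, 0, 0]}, {"translation": [0, 0, -0.5], "twist": [0, 0, 0]}, {"translation": [0, 0, -0.3], "twist": [0, 0, 0]}, {"translation": [0, 0, 0], "twist": [0, 0, 0]}]}}

```text
time_s: 16.35
ee_pos: [0.611, -0.0037, 0.0664]
orientation: [-0.631, -3.076, 0.001]
ft_force: [0.1, -0.5, -1.1]
grip_width: 0.0313
grip_force: 49.9
```

{"api": "play_rows", "payload": {"deltas": [{"translation": [0, 0, -0.4], "twist": [0, 0, 0]}, {"translation": [0, 0, -0.4], "twist": [0, 0, 0]}, {"translation": [0, 0, -0.3], "twist": [0, 0, 0]}, {"translation": [0, 0, -0.2], "twist": [0, 0, 0]}, {"translation": [0, 0, 0], "twist": [0, 0, 0]}]}}

```text
time_s: 16.85
ee_pos: [0.6111, -0.0037, 0.0423]
orientation: [-0.631, -3.075, -0.001]
ft_force: [-5.0, 0.7, 7.1]
grip_width: 0.0309
grip_force: 50.8
```

{"api": "play_rows", "payload": {"deltas": [{"translation": [0, 0, 0], "twist": [0, 0, 0]}, {"translation": [0, 0, 0], "twist": [0, 0, 0]}, {"translation": [0, 0, 0], "twist": [0, 0, 0]}, {"translation": [0, 0, 0], "twist": [0, 0, 0]}, {"translation": [0, 0, 0], "twist": [0, 0, 0]}, {"translation": [0, 0, 0.5], "twist": [0, 0, 0]}, {"translation": [0, 0, 1], "twist": [0, 0, 0]}, {"translation": [0, 0, 1], "twist": [0, 0, 0]}, {"translation": [0, 0, 1], "twist": [0, 0, 0]}, {"translation": [-0.4, 1, 1], "twist": [0, 0, 0]}, {"translation": [-0.4, 1, 1], "twist": [0, 0, 0]}, {"translation": [-0.4, 1, 1], "twist": [0, 0, 0]}, {"translation": [-0.4, 1, 1], "twist": [0, 0, 0]}, {"translation": [-0.4, 1, 1], "twist": [0, 0, 0]}, {"translation": [-0.4, 1, 1], "twist": [0, 0, 0]}, {"translation": [-0.4, 1, 0.9], "twist": [0, 0, 0]}, {"translation": [-0.4, 1, 0], "twist": [0, 0, 0]}], "fingers": 1}}

```text
time_s: 18.55
ee_pos: [0.5494, 0.1574, 0.2536]
orientation: [0.631, 3.071, 0.007]
ft_force: [-0.1, -1.3, -0.2]
grip_width: 0.0854
grip_force: 0.0
```

{"api": "play_rows", "payload": {"deltas": [{"translation": [-0.5, 1, 0], "twist": [0, 0, 0]}, {"translation": [-0.5, 1, 0], "twist": [0, 0, 0]}, {"translation": [-0.5, 1, 0], "twist": [0, 0, 0]}, {"translation": [-0.5, 1, 0], "twist": [0, 0, 0]}, {"translation": [-0.5, 1, 0], "twist": [0, 0, 0]}, {"translation": [-0.5, 1, 0], "twist": [0, 0, 0]}, {"translation": [-0.5, 1, 0], "twist": [0, 0, 0]}, {"translation": [-0.3, 0.5, 0], "twist": [0, 0, 0]}, {"translation": [0, 0, 0], "twist": [0, 0, 0]}, {"translation": [0, 0, 0], "twist": [0, 0, 0]}]}}

```text
time_s: 19.55
ee_pos: [0.4721, 0.3053, 0.2495]
orientation: [0.632, 3.077, -0.001]
ft_force: [-0.1, 0.6, -0.4]
grip_width: 0.0853
grip_force: 0.0
```

Run:
```python
from h import *
p=shot();s=p['s'];print(s['time_s'],s['ee_pos'],s['grip_width'],yaw(s),s['qpos'])
cv2.imwrite('pics/w6.png',p['frame'][:,:,::-1])
blobs(p,0.008,300)
t=shot('scene'); u,v=proj(t,[.611,-.005,.03])[0].astype(int)
cv2.imwrite('pics/s6.png',cv2.resize(t['frame'][v-50:v+50,u-60:u+60,::-1],None,fx=5,fy=5))
```

```text
19.55 [0.4721 0.3053 0.2495] 0.08526537815220091 66.76877843013898 [-0.8251  0.2136  0.202   1.8164 -0.0463  1.1161  0.5581]
OUT  circ [852.0673 392.4806] 117.4 rect [853.3733 394.2694] [ 13.7707 117.1096] 53.9 ell [853.9381 392.7982] [ 15.3581 122.7059] px [495.5189 445.0378]
OUT  circ [680.9157 387.928 ] 103.9 rect [679.6944 398.9562] [103.7045  29.9395] 6.3 ell [682.3074 391.3813] [ 44.2584 106.0175] px [459.7895 337.7778]
OUT  circ [554.163   94.2976] 103.9 rect [548.0602  89.5157] [ 25.4062 103.6659] 37.5 ell [554.7855  90.6277] [ 35.9244 110.5199] px [171.471  338.2516]
OUT  circ [474.6199 -79.6702] 100.7 rect [475.2747 -78.9292] [56.9869 85.2993] 72.6 ell [477.1853 -78.1299] [74.9282 98.0733] px [ 16.6806 337.8639]
OUT  circ [476.1216 312.1659] 47.3 rect [475.8517 312.041 ] [46.4185 46.0155] 66.8 ell [476.0956 312.0813] [46.7805 47.1484] px [323.7008 205.2126]
OUT  circ [635.1652 596.9469] 229.7 rect [635.5855 596.117 ] [210.4935  95.6287] 11.4 ell [634.5655 599.0144] [212.4651 455.9604] px [611.5965 224.2675]
```

View pics/s6.png

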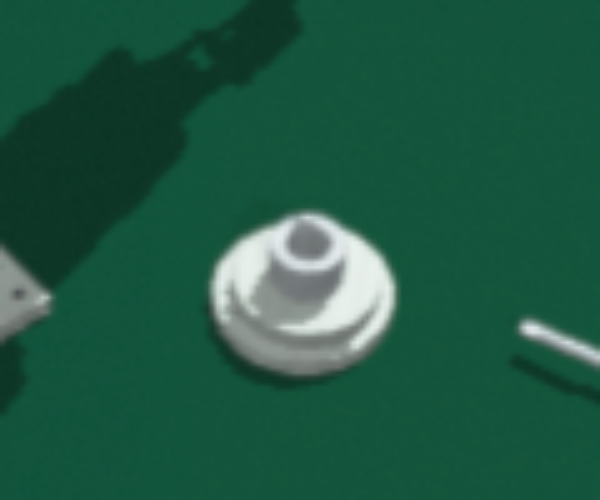

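The sleeve stands on the flange. The ring is at (324,205), centre (0.476,0.312).

{"api": "play_rows", "payload": {"deltas": [{"translation": [0.2, 0.34, -1], "twist": [0, 0, 0]}, {"translation": [0, 0, -1], "twist": [0, 0, 0]}, {"translation": [0, 0, -1], "twist": [0, 0, 0]}, {"translation": [0, 0, -1], "twist": [0, 0, 0]}, {"translation": [0, 0, -1], "twist": [0, 0, 0]}, {"translation": [0, 0, -1], "twist": [0, 0, 0]}, {"translation": [0, 0, -1], "twist": [0, 0, 0]}, {"translation": [0, 0, -1], "twist": [0, 0, 0]}, {"translation": [0, 0, -1], "twist": [0, 0, 0]}, {"translation": [0, 0, -1], "twist": [0, 0, 0]}, {"translation": [0, 0, -0.7], "twist": [0, 0, 0]}, {"translation": [0, 0, -0.5], "twist": [0, 0, 0]}, {"translation": [0, 0, -0.3], "twist": [0, 0, 0]}, {"translation": [0, 0, 0], "twist": [0, 0, 0]}]}}

```text
time_s: 21.05
ee_pos: [0.4754, 0.3126, 0.0187]
orientation: [-0.632, -3.077, 0.001]
ft_force: [-0.4, -0.2, 0.1]
grip_width: 0.0853
grip_force: 0.0
```

{"api": "play_rows", "payload": {"deltas": [{"translation": [0, 0, 0], "twist": [0, 0, 0]}, {"translation": [0, 0, 0], "twist": [0, 0, 0]}, {"translation": [0, 0, 0], "twist": [0, 0, 0]}, {"translation": [0, 0, 0], "twist": [0, 0, 0]}, {"translation": [0, 0, 0], "twist": [0, 0, 0]}, {"translation": [0, 0, 0], "twist": [0, 0, 0]}, {"translation": [0, 0, 0], "twist": [0, 0, 0]}, {"translation": [0, 0, 0], "twist": [0, 0, 0]}, {"translation": [0, 0, 0], "twist": [0, 0, 0]}], "fingers": 0}}

```text
time_s: 21.95
ee_pos: [0.4784, 0.3151, 0.0217]
orientation: [0.631, 3.073, 0.008]
ft_force: [1.3, 1.0, 7.5]
grip_width: 0.0001
grip_force: 3.6
```

The jaws shut above the ring because the tip reach is shorter at this width. I'll rise, look again and go lower.

{"api": "play_rows", "payload": {"deltas": [{"translation": [0, 0, 0.5], "twist": [0, 0, 0]}, {"translation": [0, 0, 1], "twist": [0, 0, 0]}, {"translation": [0, 0, 1], "twist": [0, 0, 0]}, {"translation": [0, 0, 1], "twist": [0, 0, 0]}, {"translation": [0, 0, 1], "twist": [0, 0, 0]}]}}

```text
time_s: 22.45
ee_pos: [0.4746, 0.3125, 0.1099]
orientation: [-0.631, -3.076, 0.002]
ft_force: [0.0, 0.4, -0.2]
grip_width: 0.0002
grip_force: 0.0
```

{"api": "play_rows", "payload": {"deltas": [{"translation": [0, 0, 1], "twist": [0, 0, 0]}, {"translation": [0, 0, 1], "twist": [0, 0, 0]}, {"translation": [0, 0, 1], "twist": [0, 0, 0]}, {"translation": [0, 0, 1], "twist": [0, 0, 0]}, {"translation": [0, 0, 0], "twist": [0, 0, 0]}, {"translation": [0, 0, 0], "twist": [0, 0, 0]}, {"translation": [0, 0, 0], "twist": [0, 0, 0]}], "fingers": 1}}

```text
time_s: 23.15
ee_pos: [0.4744, 0.3123, 0.1878]
orientation: [-0.631, -3.076, 0.004]
ft_force: [-1.5, -1.0, -0.3]
grip_width: 0.0857
grip_force: 0.0
```

Run:
```python
from h import *
p=shot();s=p['s'];print(s['time_s'],s['ee_pos'],s['grip_width'],s['ft_force'])
cv2.imwrite('pics/w7.png',p['frame'][:,:,::-1])
blobs(p,0.008,300)
```

```text
23.15 [0.4744 0.3123 0.1878] 0.08573466128720747 [-1.4561 -1.0407 -0.3423]
OUT  circ [634.266  -14.0212] 64.5 rect [634.8897 -12.5503] [53.1162 40.9071] 67.0 ell [638.8098 -11.8914] [35.4229 65.1275] px [102.807  466.2982]
OUT  circ [635.5718 385.9703] 86.2 rect [634.7565 393.2542] [86.0711 21.1416] 6.4 ell [639.147  390.1027] [28.6883 92.92  ] px [458.6875 337.9688]
OUT  circ [531.4799 141.8169] 86.5 rect [525.4933 137.2106] [21.1843 86.3674] 37.6 ell [530.8787 137.0548] [29.6418 92.8731] px [171.8618 337.6382]
OUT  circ [475.814  311.9179] 47.5 rect [475.808  312.4528] [46.1681 45.604 ] 66.8 ell [476.0872 312.0902] [46.4909 47.227 ] px [317.2215 220.7718]
hole circ [475.778  312.2243] 19.5 rect [475.6071 312.3658] [18.7802 18.0882] 21.4 ell [475.7909 312.254 ] [18.0532 18.9002] px [317.2373 220.8983]
OUT  circ [604.1355 565.5841] 145.7 rect [600.7984 543.2621] [ 45.9367 145.6845] 81.5 ell [541.1696 527.1338] [13.8537 14.0214] px [623.8571 232.3161]
```

View pics/w7.png

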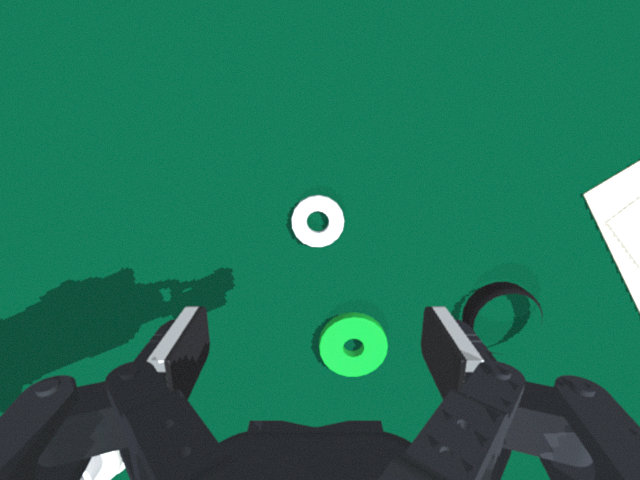

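The ring at (317,221) hasn't moved: (0.4758,0.3122).

{"api": "play_rows", "payload": {"deltas": [{"translation": [0.07, 0, -1], "twist": [0, 0, 0]}, {"translation": [0, 0, -1], "twist": [0, 0, 0]}, {"translation": [0, 0, -1], "twist": [0, 0, 0]}, {"translation": [0, 0, -1], "twist": [0, 0, 0]}, {"translation": [0, 0, -1], "twist": [0, 0, 0]}, {"translation": [0, 0, -1], "twist": [0, 0, 0]}, {"translation": [0, 0, -1], "twist": [0, 0, 0]}, {"translation": [0, 0, -0.8], "twist": [0, 0, 0]}, {"translation": [0, 0, -0.5], "twist": [0, 0, 0]}, {"translation": [0, 0, -0.4], "twist": [0, 0, 0]}, {"translation": [0, 0, 0], "twist": [0, 0, 0]}, {"translation": [0, 0, 0], "twist": [0, 0, 0]}]}}

```text
time_s: 24.4
ee_pos: [0.4774, 0.3133, 0.0157]
orientation: [0.631, 3.077, 0.001]
ft_force: [-0.3, -0.0, 0.0]
grip_width: 0.0853
grip_force: 0.0
```

{"api": "play_rows", "payload": {"deltas": [{"translation": [0, 0, 0], "twist": [0, 0, 0]}, {"translation": [0, 0, 0], "twist": [0, 0, 0]}, {"translation": [0, 0, 0], "twist": [0, 0, 0]}, {"translation": [0, 0, 0], "twist": [0, 0, 0]}, {"translation": [0, 0, 0], "twist": [0, 0, 0]}, {"translation": [0, 0, 0], "twist": [0, 0, 0]}, {"translation": [0, 0, 0], "twist": [0, 0, 0]}, {"translation": [0, 0, 0], "twist": [0, 0, 0]}, {"translation": [0, 0, 0], "twist": [0, 0, 0]}], "fingers": 0}}

```text
time_s: 25.3
ee_pos: [0.4777, 0.3136, 0.0164]
orientation: [0.631, 3.077, 0.002]
ft_force: [-0.8, -0.2, 5.7]
grip_width: 0.0428
grip_force: 50.2
```

{"api": "play_rows", "payload": {"deltas": [{"translation": [0, 0, 0.5], "twist": [0, 0, 0]}, {"translation": [0, 0, 1], "twist": [0, 0, 0]}, {"translation": [0, 0, 1], "twist": [0, 0, 0]}, {"translation": [0.5, -1, 1], "twist": [0, 0, 0]}, {"translation": [0.5, -1, 1], "twist": [0, 0, 0]}, {"translation": [0.5, -1, 1], "twist": [0, 0, 0]}, {"translation": [0.5, -1, 1], "twist": [0, 0, 0]}, {"translation": [0.5, -1, 1], "twist": [0, 0, 0]}, {"translation": [0.5, -1, 1], "twist": [0, 0, 0]}, {"translation": [0.5, -1, 1], "twist": [0, 0, 0]}, {"translation": [0.5, -1, 1], "twist": [0, 0, 0]}, {"translation": [0.4, -1, 0.5], "twist": [0, 0, 0]}, {"translation": [0.4, -1, 0], "twist": [0, 0, 0]}, {"translation": [0.4, -1, 0], "twist": [0, 0, 0]}, {"translation": [0.4, -1, 0], "twist": [0, 0, 0]}, {"translation": [0.4, -1, 0], "twist": [0, 0, 0]}, {"translation": [0.4, -1, 0], "twist": [0, 0, 0]}, {"translation": [0.4, -1, 0], "twist": [0, 0, 0]}, {"translation": [0.4, -0.8, 0], "twist": [0, 0, 0]}, {"translation": [0, -0.7, 0], "twist": [0, 0, 0]}]}}

```text
time_s: 27.3
ee_pos: [0.6212, -0.0182, 0.2352]
orientation: [0.633, 3.077, -0.001]
ft_force: [-1.1, 0.3, 0.2]
grip_width: 0.0422
grip_force: 50.9
```

{"api": "play_rows", "payload": {"deltas": [{"translation": [0, 0, 0], "twist": [0, 0, 0]}, {"translation": [0, 0, 0], "twist": [0, 0, 0]}]}}

```text
time_s: 27.5
ee_pos: [0.6203, -0.0166, 0.2351]
orientation: [-0.632, -3.076, -0.001]
ft_force: [-0.1, -0.5, -1.1]
grip_width: 0.0422
grip_force: 50.9
```

Run:
```python
from h import *
p=shot();s=p['s'];print(s['time_s'],s['ee_pos'],s['grip_width'],s['grip_force'])
cv2.imwrite('pics/w8.png',p['frame'][:,:,::-1])
print('z44');blobs(p,0.044)
print('held'); blobs(p,s['ee_pos'][2]-0.0084)
print(proj(p,[.6108,-.005,.058]))
```

```text
27.5 [ 0.6203 -0.0166  0.2351] 0.04223913739368131 50.85827652364969
z44
OUT  circ [ 829.1387 -290.7328] 48.8 rect [ 829.8815 -290.2253] [22.871  44.8164] 22.5 ell [ 829.0213 -289.8279] [23.6791 73.3696] px [167.3165 471.6582]
OUT  circ [743.5036   0.0341] 64.7 rect [744.3183   6.2437] [17.6185 64.4992] 82.5 ell [744.8956   2.9016] [25.2619 69.0463] px [385.4809 320.542 ]
OUT  circ [ 691.6205 -119.467 ] 65.6 rect [ 688.1531 -123.7931] [18.074  65.4685] 51.3 ell [ 691.157  -120.5578] [31.8371 66.4956] px [244.2879 320.7424]
OUT  circ [736.0771  30.4779] 94.1 rect [736.0758  30.4994] [94.1236  6.7794] 3.6 ell [734.0843  30.3766] [  9.3111 104.5738] px [406.8606 303.2545]
OUT  circ [ 629.695 -181.842] 60.1 rect [ 629.8641 -182.2075] [51.8853 58.9856] 60.9 ell [ 630.3611 -181.5237] [55.0094 59.7649] px [161.3067 291.2822]
hole circ [ 629.7516 -181.2638] 17.8 rect [ 629.772  -181.3016] [17.6683 13.4788] 28.2 ell [ 629.6907 -181.2002] [13.9002 17.6357] px [161.6889 291.4   ]
OUT  circ [709.7194 -56.677 ] 111.1 rect [709.4477 -55.9414] [ 99.8023 109.8215] 66.8 ell [710.1771 -56.2876] [104.1
[... 1590 characters left out ...]
42.8918 47.1978] 66.8 ell [618.465  -17.0643] [44.7593 47.8081] px [314.7744 312.1582]
hole circ [617.5214 -16.5406] 19.3 rect [617.7419 -16.6531] [19.2742 16.3554] 66.8 ell [617.7337 -16.7067] [16.4595 18.8819] px [314.8087 312.6087]
OUT  circ [573.2518   5.7231] 31.6 rect [573.337    5.6732] [31.1434 31.2913] 66.8 ell [573.2489   5.6999] [31.3051 31.5688] px [322.9655 193.8491]
OUT  circ [522.5981 -99.6404] 27.9 rect [522.6902 -99.4275] [14.9383 23.8835] 66.8 ell [523.8209 -99.3823] [19.3364 29.105 ] px [ 15.3333 183.0054]
OUT  circ [518.8425 -29.6898] 44.1 rect [518.7042 -29.6091] [32.288  31.5445] 72.8 ell [519.2311 -29.8066] [37.2668 50.0795] px [169.0521  90.1836]
[[324.1502 205.0887]]
```

View pics/w8.png

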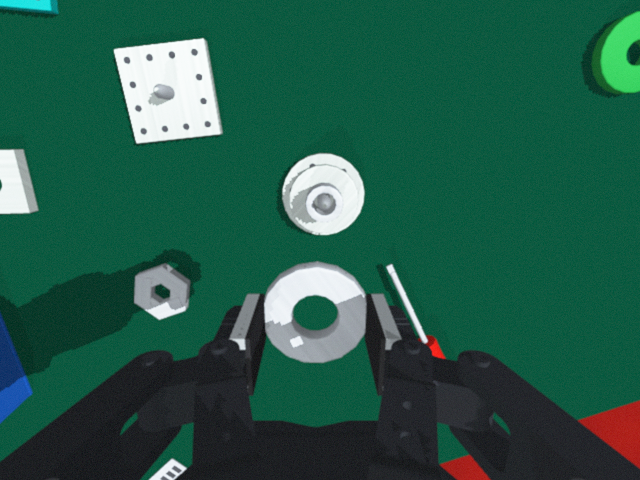

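The stack is straight and the post tip at (324,203) agrees with the estimate. The ring is held level.

{"api": "play_rows", "payload": {"deltas": [{"translation": [-0.4, 0.62, 0], "twist": [0, 0, 0]}, {"translation": [0, 0, -1], "twist": [0, 0, 0]}, {"translation": [0, 0, -1], "twist": [0, 0, 0]}, {"translation": [0, 0, -1], "twist": [0, 0, 0]}, {"translation": [0, 0, -1], "twist": [0, 0, 0]}, {"translation": [0, 0, -1], "twist": [0, 0, 0]}, {"translation": [0, 0, -1], "twist": [0, 0, 0]}, {"translation": [0, 0, -0.8], "twist": [0, 0, 0]}, {"translation": [0, 0, -0.6], "twist": [0, 0, 0]}, {"translation": [0, 0, -0.5], "twist": [0, 0, 0]}, {"translation": [0, 0, -0.5], "twist": [0, 0, 0]}, {"translation": [0, 0, 0], "twist": [0, 0, 0]}]}}

```text
time_s: 28.75
ee_pos: [0.6119, -0.0044, 0.0659]
orientation: [-0.631, -3.075, 0.001]
ft_force: [-0.0, -0.7, -1.9]
grip_width: 0.0422
grip_force: 50.8
```

{"api": "play_rows", "payload": {"deltas": [{"translation": [0, 0, -0.1], "twist": [0, 0, 0]}, {"translation": [0, 0, -0.1], "twist": [0, 0, 0]}, {"translation": [0, 0, -0.1], "twist": [0, 0, 0]}, {"translation": [0, 0, 0], "twist": [0, 0, 0]}, {"translation": [0, 0, 0], "twist": [0, 0, 0]}]}}

```text
time_s: 29.25
ee_pos: [0.6131, -0.0045, 0.0614]
orientation: [0.631, 3.077, 0.0]
ft_force: [-0.6, -0.3, -0.9]
grip_width: 0.0424
grip_force: 50.9
```

{"api": "play_rows", "payload": {"deltas": [{"translation": [0, 0, -0.03], "twist": [0, 0, 0]}, {"translation": [0, 0, 0], "twist": [0, 0, 0]}, {"translation": [0, 0, 0], "twist": [0, 0, 0]}, {"translation": [0, 0, 0], "twist": [0, 0, 0]}, {"translation": [0, 0, 0], "twist": [0, 0, 0]}, {"translation": [0, 0, 0.5], "twist": [0, 0, 0]}, {"translation": [0, 0, 1], "twist": [0, 0, 0]}, {"translation": [0, 0, 1], "twist": [0, 0, 0]}, {"translation": [0, 0, 1], "twist": [0, 0, 0]}, {"translation": [-0.4, -1, 1], "twist": [0, 0, 0]}, {"translation": [-0.4, -1, 1], "twist": [0, 0, 0]}, {"translation": [-0.4, -1, 1], "twist": [0, 0, 0]}, {"translation": [-0.4, -1, 1], "twist": [0, 0, 0]}, {"translation": [-0.4, -1, 1], "twist": [0, 0, 0]}, {"translation": [-0.4, -1, 1], "twist": [0, 0, 0]}, {"translation": [-0.4, -1, 0], "twist": [0, 0, 0]}, {"translation": [-0.4, -1, 0], "twist": [0, 0, 0]}], "fingers": 1}}

```text
time_s: 30.95
ee_pos: [0.5492, -0.1657, 0.2528]
orientation: [0.631, 3.074, 0.001]
ft_force: [0.4, -0.6, 0.0]
grip_width: 0.0853
grip_force: 0.0
```

{"api": "play_rows", "payload": {"deltas": [{"translation": [-0.5, -1, 0], "twist": [0, 0, 0]}, {"translation": [-0.5, -1, 0], "twist": [0, 0, 0]}, {"translation": [-0.5, -1, 0], "twist": [0, 0, 0]}, {"translation": [-0.5, -1, 0], "twist": [0, 0, 0]}, {"translation": [-0.5, -1, 0], "twist": [0, 0, 0]}, {"translation": [-0.5, -0.8, 0], "twist": [0, 0, 0]}, {"translation": [-0.2, -0.4, 0], "twist": [0, 0, 0]}, {"translation": [0, 0, 0], "twist": [0, 0, 0]}, {"translation": [0, 0, 0], "twist": [0, 0, 0]}]}}

```text
time_s: 31.85
ee_pos: [0.4856, -0.2876, 0.2509]
orientation: [0.63, 3.077, 0.001]
ft_force: [0.7, 0.4, 0.1]
grip_width: 0.0851
grip_force: 0.0
```

Run:
```python
from h import *
p=shot();s=p['s'];print(s['time_s'],s['ee_pos'],s['grip_width'],yaw(s),s['qpos'])
blobs(p,0.012,300)
t=shot('scene'); u,v=proj(t,[.611,-.005,.03])[0].astype(int)
a=cv2.resize(t['frame'][v-50:v+50,u-60:u+60],(480,400)); b=cv2.resize(p['frame'],(533,400))[:,:310]
cv2.imwrite('pics/s9.png',np.hstack([a,b])[:,:,::-1])
```

```text
31.85 [ 0.4856 -0.2876  0.2509] 0.08506864018305615 66.8585234361567 [ 0.0128  0.2315  0.518   1.8222 -0.1277  1.1203  1.742 ]
OUT  circ [ 567.1091 -495.6767] 102.3 rect [ 560.804 -500.539] [ 24.6844 102.0457] 37.6 ell [ 567.0362 -499.1618] [ 34.4662 109.7974] px [171.6993 337.8366]
OUT  circ [ 674.0399 -206.0962] 138.9 rect [ 670.2442 -194.1301] [137.5158  58.9071] 17.6 ell [ 671.4424 -201.6302] [ 71.9619 141.6881] px [448.2366 318.6756]
OUT  circ [613.1717  -8.3767] 95.4 rect [609.2115 -17.3999] [68.7222 86.6403] 81.7 ell [611.46    -4.2051] [ 80.9429 100.2497] px [611.0591 208.7722]
OUT  circ [ 473.1348 -293.2101] 85.3 rect [ 473.0937 -293.3629] [61.5656 62.5872] 67.9 ell [ 473.9211 -290.5067] [ 69.907  105.5644] px [305.9492 195.2161]
OUT  circ [469.9598 -98.502 ] 113.4 rect [469.7346 -98.8371] [83.2754 81.2053] 72.9 ell [ 468.7505 -101.3944] [ 86.6546 171.0602] px [492.523  110.9971]
```

View pics/s9.png

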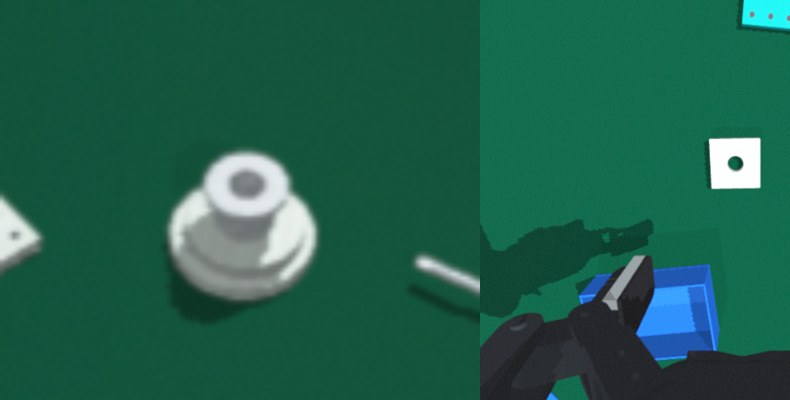

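The ring lies on the sleeve. The square spacer at wrist pixel (306,195) is centred at (0.473,-0.293), with its sides at 68°, in line with the jaws.

{"api": "play_rows", "payload": {"deltas": [{"translation": [-0.62, -0.28, -1], "twist": [0, 0, 0.2]}, {"translation": [0, 0, -1], "twist": [0, 0, 0]}, {"translation": [0, 0, -1], "twist": [0, 0, 0]}, {"translation": [0, 0, -1], "twist": [0, 0, 0]}, {"translation": [0, 0, -1], "twist": [0, 0, 0]}, {"translation": [0, 0, -1], "twist": [0, 0, 0]}, {"translation": [0, 0, -1], "twist": [0, 0, 0]}, {"translation": [0, 0, -1], "twist": [0, 0, 0]}, {"translation": [0, 0, -1], "twist": [0, 0, 0]}, {"translation": [0, 0, -1], "twist": [0, 0, 0]}, {"translation": [0, 0, -0.9], "twist": [0, 0, 0]}, {"translation": [0, 0, -0.6], "twist": [0, 0, 0]}, {"translation": [0, 0, -0.4], "twist": [0, 0, 0]}, {"translation": [0, 0, 0], "twist": [0, 0, 0]}]}}

```text
time_s: 33.35
ee_pos: [0.4723, -0.2932, 0.0117]
orientation: [-0.603, -3.081, -0.001]
ft_force: [-0.3, 0.4, 0.5]
grip_width: 0.0856
grip_force: 0.0
```

{"api": "play_rows", "payload": {"deltas": [{"translation": [0, 0, 0], "twist": [0, 0, 0]}, {"translation": [0, 0, 0], "twist": [0, 0, 0]}, {"translation": [0, 0, 0], "twist": [0, 0, 0]}, {"translation": [0, 0, 0], "twist": [0, 0, 0]}, {"translation": [0, 0, 0], "twist": [0, 0, 0]}, {"translation": [0, 0, 0], "twist": [0, 0, 0]}, {"translation": [0, 0, 0], "twist": [0, 0, 0]}, {"translation": [0, 0, 0], "twist": [0, 0, 0]}], "fingers": 0}}

```text
time_s: 34.15
ee_pos: [0.4738, -0.2948, 0.0141]
orientation: [0.604, 3.08, -0.001]
ft_force: [-0.7, 0.1, 5.5]
grip_width: 0.0584
grip_force: 54.3
```

{"api": "play_rows", "payload": {"deltas": [{"translation": [0, 0, 0.5], "twist": [0, 0, 0]}, {"translation": [0, 0, 1], "twist": [0, 0, 0]}, {"translation": [0, 0, 1], "twist": [0, 0, 0]}, {"translation": [0.05, 1, 1], "twist": [0, 0, 0]}, {"translation": [0.05, 1, 1], "twist": [0, 0, 0]}, {"translation": [0.05, 1, 1], "twist": [0, 0, 0]}, {"translation": [0.05, 1, 1], "twist": [0, 0, 0]}, {"translation": [0.05, 1, 1], "twist": [0, 0, 0]}, {"translation": [0.05, 1, 1], "twist": [0, 0, 0]}, {"translation": [0.05, 1, 1], "twist": [0, 0, 0]}, {"translation": [0.05, 1, 1], "twist": [0, 0, 0]}, {"translation": [0.05, 1, 1], "twist": [0, 0, 0]}, {"translation": [0.05, 0.3, 0], "twist": [0, 0, 0]}, {"translation": [0, 0, 0], "twist": [0, 0, 0]}, {"translation": [0, 0, 0], "twist": [0, 0, 0]}]}}

```text
time_s: 35.65
ee_pos: [0.4812, -0.1091, 0.2413]
orientation: [-0.606, -3.08, 0.002]
ft_force: [0.4, -0.6, -1.2]
grip_width: 0.0585
grip_force: 53.8
```

Run:
```python
from h import *
p=shot();s=p['s'];print(s['time_s'],s['ee_pos'],s['grip_width'],s['grip_force'])
cv2.imwrite('pics/w10.png',p['frame'][:,:,::-1])
print('z10');blobs(p,0.010,1000)
print('held'); blobs(p,s['ee_pos'][2]-0.0015,600)
print(proj(p,[.470,-.098,.036]))
```

```text
35.65 [ 0.4812 -0.1091  0.2413] 0.058507236547371555 53.81987024098635
z10
OUT  circ [ 613.2366 -165.2081] 257.6 rect [ 598.1702 -159.0651] [256.2125 175.3769] 67.8 ell [ 601.2761 -159.545 ] [217.3759 261.895 ] px [314.6938 318.5239]
OUT  circ [616.4993  -2.8305] 100.2 rect [613.4924  -1.2339] [95.5958 81.5819] 47.3 ell [615.04   -3.713] [ 79.9678 100.0446] px [454.864  282.9956]
OUT  circ [470.1223 -96.6141] 113.0 rect [470.0693 -96.629 ] [81.244  81.7239] 72.8 ell [470.029 -96.529] [102.4628 112.1217] px [323.8219 190.5781]
held
OUT  circ [ 483.7596 -111.5977] 93.5 rect [ 478.2913 -109.3681] [92.9906 63.6519] 67.8 ell [ 479.4185 -109.5423] [78.8951 95.053 ] px [314.6938 318.5239]
hole circ [ 476.4435 -108.3365] 17.7 rect [ 476.6675 -108.5652] [14.8739 15.0167] 25.3 ell [ 476.7415 -108.4839] [13.0108 17.1081] px [314.8515 316.3564]
OUT  circ [484.9438 -52.664 ] 36.4 rect [483.8525 -52.0844] [34.6959 29.6096] 47.3 ell [484.4141 -52.9841] [29.0238 36.3105] px [454.864  282.9956]
OUT  circ [431.8172 -86.702 ] 41.0 rect [431.798  -86.7074] [29.487  29.6611] 72.8 ell [431.7833 -86.6711] [37.1882 40.6938] px [323.8219 190.5781]
[[322.9568 197.8005]]
```

View pics/w10.png

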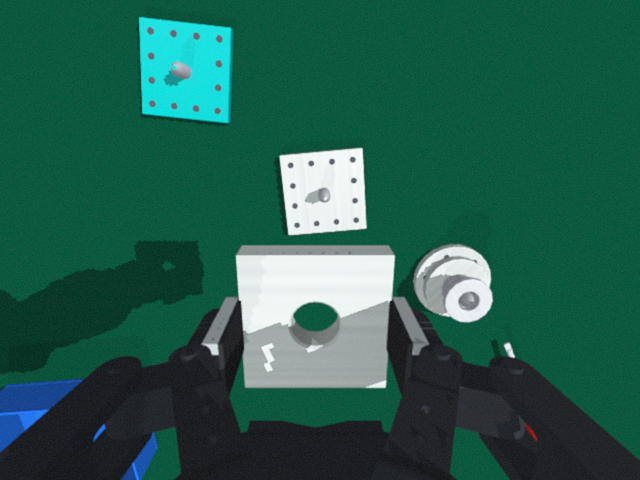

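Short fixture is at (324,191), centre (0.470,-0.0967). The spacer is held level, with its top-face diagonals crossing at about (316,324).

Run:
```python
from h import *
p=shot();e=p['s']['ee_pos'];print(e,unproj(p,[[316,323.8]],e[2]-.002)-e[:2])
```

```text
[ 0.4812 -0.1095  0.2412] [[-0.0011 -0.0003]]
```

{"api": "play_rows", "payload": {"deltas": [{"translation": [-0.5, 0.6, 0], "twist": [0, 0, 0]}, {"translation": [0, 0, -1], "twist": [0, 0, 0]}, {"translation": [0, 0, -1], "twist": [0, 0, 0]}, {"translation": [0, 0, -1], "twist": [0, 0, 0]}, {"translation": [0, 0, -1], "twist": [0, 0, 0]}, {"translation": [0, 0, -1], "twist": [0, 0, 0]}, {"translation": [0, 0, -1], "twist": [0, 0, 0]}, {"translation": [0, 0, -1], "twist": [0, 0, 0]}, {"translation": [0, 0, -1], "twist": [0, 0, 0]}, {"translation": [0, 0, -0.8], "twist": [0, 0, 0]}, {"translation": [0, 0, -0.5], "twist": [0, 0, 0]}, {"translation": [0, 0, -0.5], "twist": [0, 0, 0]}, {"translation": [0, 0, -0.2], "twist": [0, 0, 0]}, {"translation": [0, 0, 0], "twist": [0, 0, 0]}]}}

```text
time_s: 37.15
ee_pos: [0.4723, -0.0963, 0.0423]
orientation: [-0.605, -3.082, 0.0]
ft_force: [-0.0, -0.2, -0.3]
grip_width: 0.0581
grip_force: 53.8
```

{"api": "play_rows", "payload": {"deltas": [{"translation": [0, 0, -0.3], "twist": [0, 0, 0]}, {"translation": [0, 0, -0.3], "twist": [0, 0, 0]}, {"translation": [0, 0, -0.1], "twist": [0, 0, 0]}, {"translation": [0, 0, 0], "twist": [0, 0, 0]}, {"translation": [0, 0, 0], "twist": [0, 0, 0]}]}}

```text
time_s: 37.65
ee_pos: [0.4727, -0.0961, 0.0287]
orientation: [0.604, 3.083, 0.0]
ft_force: [0.4, -0.7, -1.3]
grip_width: 0.0586
grip_force: 53.8
```

{"api": "play_rows", "payload": {"deltas": [{"translation": [0, 0, -0.1], "twist": [0, 0, 0]}, {"translation": [0, 0, -0.1], "twist": [0, 0, 0]}, {"translation": [0, 0, 0], "twist": [0, 0, 0]}]}}

```text
time_s: 37.95
ee_pos: [0.4724, -0.0961, 0.0245]
orientation: [-0.604, -3.082, 0.0]
ft_force: [-0.0, -0.1, -1.3]
grip_width: 0.0582
grip_force: 53.8
```

{"api": "play_rows", "payload": {"deltas": [{"translation": [0, 0, 0], "twist": [0, 0, 0]}, {"translation": [0, 0, 0], "twist": [0, 0, 0]}, {"translation": [0, 0, 0], "twist": [0, 0, 0]}, {"translation": [0, 0, 0], "twist": [0, 0, 0]}, {"translation": [0, 0, 0.5], "twist": [0, 0, 0]}, {"translation": [0, 0, 1], "twist": [0, 0, 0]}, {"translation": [0, 0, 1], "twist": [0, 0, 0]}, {"translation": [0, 0, 1], "twist": [0, 0, 0]}, {"translation": [1, -0.6, 1], "twist": [0, 0, 0]}, {"translation": [1, -0.6, 1], "twist": [0, 0, 0]}, {"translation": [1, -0.6, 1], "twist": [0, 0, 0]}, {"translation": [1, -0.6, 1], "twist": [0, 0, 0]}, {"translation": [1, -0.6, 1], "twist": [0, 0, 0]}, {"translation": [1, -0.6, 1], "twist": [0, 0, 0]}, {"translation": [1, -0.6, 1], "twist": [0, 0, 0]}, {"translation": [1, -0.6, 1], "twist": [0, 0, 0]}, {"translation": [0.7, -0.5, 0], "twist": [0, 0, 0]}, {"translation": [0, 0, 0], "twist": [0, 0, 0]}, {"translation": [0, 0, 0], "twist": [0, 0, 0]}], "fingers": 1}}

```text
time_s: 39.85
ee_pos: [0.6458, -0.2021, 0.2545]
orientation: [-0.605, -3.081, -0.0]
ft_force: [-0.1, -0.2, -0.8]
grip_width: 0.0856
grip_force: 0.0
```

Run:
```python
from h import *
p=shot();s=p['s'];print(s['time_s'],s['ee_pos'],s['grip_width'],yaw(s),s['qpos'])
cv2.imwrite('pics/w11.png',p['frame'][:,:,::-1])
blobs(p,0.010,300)
hsv=cv2.cvtColor(p['frame'],cv2.COLOR_RGB2HSV)
m=((hsv[:,:,1]<90)&(hsv[:,:,2]>90)).astype(np.uint8)
for c in cv2.findContours(m,cv2.RETR_EXTERNAL,cv2.CHAIN_APPROX_NONE)[0]:
    w=unproj(p,c[:,0],0.010)
    if cv2.contourArea(c)>300 and abs(w.mean(0)-[.642,-.202]).max()<.02:
        a=cv2.approxPolyDP(cv2.convexHull(c),4,True)[:,0]; q=unproj(p,a,.010)*1000; print(q)
        d=np.roll(q,-1,0)-q; print(np.degrees(np.arctan2(d[:,1],d[:,0]))%60, np.hypot(*d.T))
```

```text
39.85 [ 0.6458 -0.2021  0.2545] 0.08563448466824013 67.77982363221258 [-0.0969  0.4542  0.4597  1.5329 -0.2098  1.2052  1.5809]
OUT  circ [ 887.6302 -318.4415] 96.2 rect [ 888.1118 -319.2859] [81.9374 56.6068] 23.0 ell [ 870.9895 -321.4924] [ 57.3791 114.6211] px [302.013  411.1234]
OUT  circ [ 854.5866 -115.0445] 104.5 rect [ 853.4684 -105.9915] [104.2629  25.5833] 7.0 ell [ 862.2744 -109.0334] [ 29.1925 123.9417] px [458.487  338.1299]
OUT  circ [ 733.232  -412.1656] 104.4 rect [ 726.3037 -417.6853] [ 25.0553 104.229 ] 38.5 ell [ 733.3646 -418.8537] [ 32.4464 114.9515] px [171.7712 337.8824]
OUT  circ [755.0797  36.1586] 103.9 rect [755.2176  34.4709] [103.8594   9.9164] 4.7 ell [755.1846  34.9153] [ 19.0795 106.5075] px [564.4759 214.5936]
OUT  circ [ 638.8165 -203.8993] 63.4 rect [ 639.0704 -203.9604] [62.5108 56.4109] 26.3 ell [ 638.8425 -203.9677] [60.3829 61.637 ] px [311.7239 198.7607]
OUT  circ [612.0862  -2.9588] 91.0 rect [611.4723  -5.7363] [84.6941 82.4406] 31.5 ell [611.4803  -3.902 ] [80.0182 90.4584] px [494.7586  92.3831]
OUT  circ [ 496.105  -104.9907] 84.8 rect [ 500.1266 -106.6254] [82.8566 26.8666] 67.8 ell [ 496.3924 -110.3474] [ 32.1828 105.4108] px [351.6144  14.7542]
[[ 613.2164 -185.5026]
 [ 640.4483 -172.2355]
 [ 667.7461 -191.7068]
 [ 664.6606 -222.2663]
 [ 637.1241 -235.56  ]
 [ 613.0096 -220.5367]]
[25.9748 24.4999 24.2346 25.7698 28.0771 29.6618] [30.2918 33.5306 30.7148 30.5775 28.4115 35.0347]
```

View pics/w11.png

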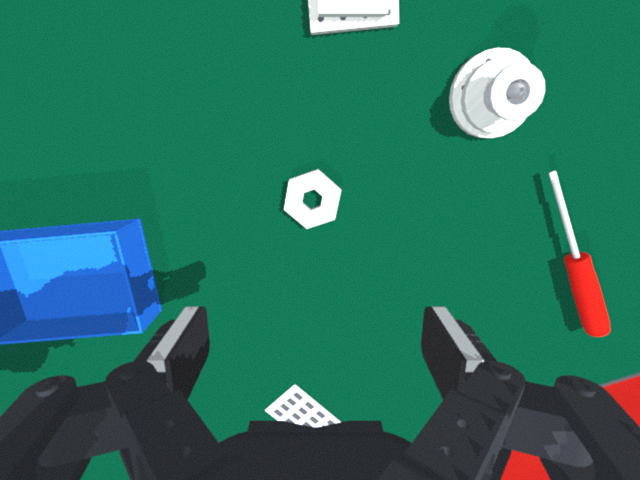

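The hex blank is at (312,199), centre (0.639,-0.204), with a flat normal at 56°. I'll turn the jaws −11.5°.

{"api": "play_rows", "payload": {"deltas": [{"translation": [-0.33, -0.1, -0.8], "twist": [0, 0, -0.8]}, {"translation": [0, 0, -0.8], "twist": [0, 0, -0.8]}, {"translation": [0, 0, -0.8], "twist": [0, 0, -0.7]}, {"translation": [0, 0, -1], "twist": [0, 0, 0]}, {"translation": [0, 0, -1], "twist": [0, 0, 0]}, {"translation": [0, 0, -1], "twist": [0, 0, 0]}, {"translation": [0, 0, -1], "twist": [0, 0, 0]}, {"translation": [0, 0, -1], "twist": [0, 0, 0]}, {"translation": [0, 0, -1], "twist": [0, 0, 0]}, {"translation": [0, 0, -1], "twist": [0, 0, 0]}, {"translation": [0, 0, -1], "twist": [0, 0, 0]}, {"translation": [0, 0, -0.7], "twist": [0, 0, 0]}, {"translation": [0, 0, -0.5], "twist": [0, 0, 0]}, {"translation": [0, 0, -0.45], "twist": [0, 0, 0]}, {"translation": [0, 0, 0], "twist": [0, 0, 0]}, {"translation": [0, 0, 0], "twist": [0, 0, 0]}]}}

```text
time_s: 41.5
ee_pos: [0.6403, -0.2043, 0.0141]
orientation: [0.91, 3.006, -0.0]
ft_force: [-0.3, -0.9, 0.9]
grip_width: 0.0853
grip_force: 0.0
```

{"api": "play_rows", "payload": {"deltas": [{"translation": [0, 0, 0], "twist": [0, 0, 0]}, {"translation": [0, 0, 0], "twist": [0, 0, 0]}, {"translation": [0, 0, 0], "twist": [0, 0, 0]}, {"translation": [0, 0, 0], "twist": [0, 0, 0]}, {"translation": [0, 0, 0], "twist": [0, 0, 0]}, {"translation": [0, 0, 0], "twist": [0, 0, 0]}, {"translation": [0, 0, 0], "twist": [0, 0, 0]}, {"translation": [0, 0, 0], "twist": [0, 0, 0]}], "fingers": 0}}

```text
time_s: 42.3
ee_pos: [0.6411, -0.2047, 0.0151]
orientation: [0.91, 3.005, -0.0]
ft_force: [-0.5, 0.6, 5.5]
grip_width: 0.0522
grip_force: 53.0
```

{"api": "play_rows", "payload": {"deltas": [{"translation": [0, 0, 0.5], "twist": [0, 0, 0]}, {"translation": [0, 0, 1], "twist": [0, 0, 0]}, {"translation": [0, 0, 1], "twist": [0, 0, 0]}, {"translation": [0, 0, 1], "twist": [0, 0, 0]}, {"translation": [-1, 0.6, 1], "twist": [0, 0, 0]}, {"translation": [-1, 0.6, 1], "twist": [0, 0, 0]}, {"translation": [-1, 0.6, 1], "twist": [0, 0, 0]}, {"translation": [-1, 0.6, 1], "twist": [0, 0, 0]}, {"translation": [-1, 0.6, 1], "twist": [0, 0, 0]}, {"translation": [-1, 0.6, 1], "twist": [0, 0, 0]}, {"translation": [-1, 0.6, 1], "twist": [0, 0, 0]}, {"translation": [-1, 0.6, 0.8], "twist": [0, 0, 0]}, {"translation": [0, 0, 0], "twist": [0, 0, 0]}, {"translation": [0, 0, 0], "twist": [0, 0, 0]}, {"translation": [0, 0, 0], "twist": [0, 0, 0]}]}}

```text
time_s: 43.8
ee_pos: [0.4798, -0.1085, 0.2389]
orientation: [-0.911, -3.006, 0.001]
ft_force: [-0.3, -0.4, -1.5]
grip_width: 0.0517
grip_force: 52.6
```

Run:
```python
from h import *
p=shot();s=p['s'];print(s['time_s'],s['ee_pos'],s['grip_width'],s['grip_force'])
cv2.imwrite('pics/w12.png',p['frame'][:,:,::-1])
print('z10');blobs(p,0.010,1000)
print('z22');blobs(p,0.022,1000)
print('held'); blobs(p,s['ee_pos'][2]-0.005,600)
print(proj(p,[.4702,-.0967,.036]))
```

```text
43.8 [ 0.4798 -0.1085  0.2389] 0.05169737738170102 52.61927247047424
z10
OUT  circ [ 602.2911 -191.8503] 228.5 rect [ 585.993  -190.9852] [202.4596 167.5365] 86.4 ell [ 585.8779 -181.1909] [173.2982 220.0221] px [314.7223 316.5894]
hole circ [ 576.5179 -174.5426] 52.6 rect [ 575.9761 -174.4022] [51.3346 40.2387] 86.3 ell [ 576.1448 -174.4277] [40.1103 50.4207] px [315.     312.4068]
OUT  circ [616.3934  -3.8119] 99.1 rect [613.2996  -1.7761] [94.4259 81.7187] 46.2 ell [614.8799  -3.9888] [79.9955 98.8782] px [471.9958 257.4746]
OUT  circ [470.4018 -96.6805] 112.9 rect [470.1144 -96.6591] [81.3806 81.5954] 72.9 ell [471.8774 -97.8176] [ 96.4918 119.5047] px [321.2026 190.9807]
z22
OUT  circ [ 596.0323 -187.6679] 220.9 rect [ 580.2802 -186.8319] [195.6778 161.9245] 86.4 ell [ 580.1689 -177.3657] [167.4933 212.652 ] px [314.7223 316.5894]
hole circ [ 571.1223 -170.94  ] 50.8 rect [ 570.5988 -170.8043] [49.615  38.8908] 86.3 ell [ 570.7618 -170.829 ] [38.7667 48.7318] px [315.     312.4068]
OUT  circ [609.6622  -5.9282] 95.8 rect [606.6721  -3.9607] [91.2629 78.9814] 46.2 ell [608.1994  -6.0993] [77.3158 95.5661] px [471.9958 257.4746]
OUT  circ [468.5609 -95.6861] 109.1 rect [468.2832 -95.6654] [78.6545 78.8621] 72.9 ell [469.9871 -96.785 ] [ 93.2596 115.5016] px [321.2026 190.9807]
held
OUT  circ [ 485.493  -113.8019] 85.7 rect [ 479.3828 -113.4775] [75.9016 62.809 ] 86.4 ell [ 479.3397 -109.8057] [64.969  82.4857] px [314.7223 316.5894]
hole circ [ 475.8305 -107.3132] 19.7 rect [ 475.6275 -107.2606] [19.2452 15.0854] 86.3 ell [ 475.6908 -107.2702] [15.0372 18.9026] px [315.     312.4068]
OUT  circ [490.7798 -43.3068] 37.2 rect [489.6201 -42.5436] [35.4    30.6361] 46.2 ell [490.2125 -43.3731] [29.9901 37.0692] px [471.9958 257.4746]
OUT  circ [436.0479 -78.123 ] 42.3 rect [435.9403 -78.1149] [30.5093 30.5899] 72.9 ell [436.6012 -78.5492] [36.1745 44.802 ] px [321.2026 190.9807]
[[321.2745 197.8316]]
```

View pics/w12.png

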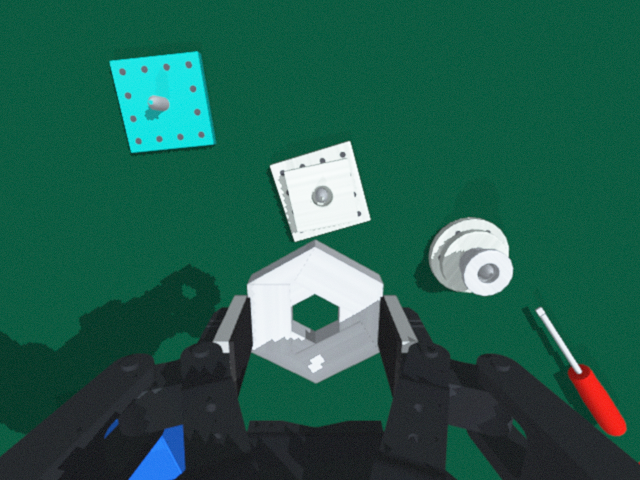

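The square spacer is seated on the short post at (322,196), and the hex is held level.

{"api": "play_rows", "payload": {"deltas": [{"translation": [-0.38, 0.57, 0], "twist": [0, 0, 0]}, {"translation": [0, 0, -1], "twist": [0, 0, 0]}, {"translation": [0, 0, -1], "twist": [0, 0, 0]}, {"translation": [0, 0, -1], "twist": [0, 0, 0]}, {"translation": [0, 0, -1], "twist": [0, 0, 0]}, {"translation": [0, 0, -1], "twist": [0, 0, 0]}, {"translation": [0, 0, -1], "twist": [0, 0, 0]}, {"translation": [0, 0, -1], "twist": [0, 0, 0]}, {"translation": [0, 0, -1], "twist": [0, 0, 0]}, {"translation": [0, 0, -0.7], "twist": [0, 0, 0]}, {"translation": [0, 0, -0.5], "twist": [0, 0, 0]}, {"translation": [0, 0, -0.3], "twist": [0, 0, 0]}, {"translation": [0, 0, -0.2], "twist": [0, 0, 0]}, {"translation": [0, 0, 0], "twist": [0, 0, 0]}]}}

```text
time_s: 45.25
ee_pos: [0.4725, -0.0968, 0.0456]
orientation: [-0.91, -3.007, 0.0]
ft_force: [0.6, -1.2, -1.7]
grip_width: 0.0518
grip_force: 52.6
```

{"api": "play_rows", "payload": {"deltas": [{"translation": [0, 0, -0.1], "twist": [0, 0, 0]}, {"translation": [0, 0, -0.1], "twist": [0, 0, 0]}, {"translation": [0, 0, -0.1], "twist": [0, 0, 0]}, {"translation": [0, 0, 0], "twist": [0, 0, 0]}, {"translation": [0, 0, 0], "twist": [0, 0, 0]}]}}

```text
time_s: 45.75
ee_pos: [0.4724, -0.0967, 0.0397]
orientation: [0.91, 3.007, 0.0]
ft_force: [0.5, 0.5, -0.4]
grip_width: 0.0517
grip_force: 52.6
```

{"api": "play_rows", "payload": {"deltas": [{"translation": [0, 0, -0.1], "twist": [0, 0, 0]}, {"translation": [0, 0, 0], "twist": [0, 0, 0]}]}}

```text
time_s: 45.95
ee_pos: [0.4723, -0.0967, 0.0375]
orientation: [-0.91, -3.007, 0.0]
ft_force: [-0.0, 0.2, -1.3]
grip_width: 0.0522
grip_force: 52.6
```

{"api": "play_rows", "payload": {"deltas": [{"translation": [0, 0, 0], "twist": [0, 0, 0]}, {"translation": [0, 0, 0], "twist": [0, 0, 0]}, {"translation": [0, 0, 0], "twist": [0, 0, 0]}, {"translation": [0, 0, 0], "twist": [0, 0, 0]}, {"translation": [0, 0, 0.5], "twist": [0, 0, 0]}, {"translation": [0, 0, 1], "twist": [0, 0, 0]}, {"translation": [0, 0, 1], "twist": [0, 0, 0]}, {"translation": [0, 0, 1], "twist": [0, 0, 0]}, {"translation": [0, 0, 1], "twist": [0, 0, 0]}, {"translation": [0, 0, 1], "twist": [0, 0, 0]}, {"translation": [0, 0, 1], "twist": [0, 0, 0]}, {"translation": [0, 0, 1], "twist": [0, 0, 0]}, {"translation": [0, 0, 1], "twist": [0, 0, 0]}, {"translation": [0, 0, 1], "twist": [0, 0, 0]}, {"translation": [0.3, -0.3, 1], "twist": [0, 0, 0]}, {"translation": [0.3, -0.3, 0], "twist": [0, 0, 0]}, {"translation": [0, 0, 0], "twist": [0, 0, 0]}, {"translation": [0, 0, 0], "twist": [0, 0, 0]}], "fingers": 1}}

```text
time_s: 47.75
ee_pos: [0.4834, -0.1088, 0.2467]
orientation: [-0.911, -3.004, 0.001]
ft_force: [-0.5, 0.1, -0.1]
grip_width: 0.0853
grip_force: 0.0
```

Run:
```python
from h import *
p=shot();s=p['s'];print(s['time_s'],s['ee_pos'],s['grip_width'],proj(p,[.4702,-.0967,.036]),proj(p,[.6108,-.005,.058]))
print('z32');blobs(p,0.032,800)
t=shot('scene'); u,v=proj(t,[.54,-.05,.03])[0].astype(int)
a=cv2.resize(t['frame'][v-50:v+50,u-75:u+75],(500,333)); b=p['frame'][100:433,200:490]
cv2.imwrite('pics/fin.png',np.hstack([a,b])[:,:,::-1])
```

```text
47.75 [ 0.4834 -0.1088  0.2467] 0.08529362695946059 [[319.3307 193.1405]] [[485.3685 267.8133]]
z32
OUT  circ [682.2856 -65.6723] 96.0 rect [682.9213 -57.551 ] [23.0416 95.816 ] 85.5 ell [689.6825 -61.4445] [ 26.1873 112.9115] px [458.4091 337.9545]
OUT  circ [ 517.662  -311.3685] 95.5 rect [ 510.8318 -314.8531] [23.5464 95.2534] 27.0 ell [ 516.4548 -315.3815] [ 33.465  100.9765] px [171.6452 337.8129]
OUT  circ [603.7283  -7.1794] 92.1 rect [600.9442  -6.1493] [87.3888 76.8415] 47.6 ell [602.7079  -7.8228] [75.1739 91.6512] px [467.2069 252.0948]
OUT  circ [466.9068 -94.9331] 106.0 rect [467.1485 -95.1026] [76.7894 76.9382] 72.9 ell [467.3535 -95.0799] [ 95.2355 106.8778] px [319.1836 186.6721]
```

Run:
```python
from h import *
p=shot(); t=shot('scene')
for q in ['hex_blank','ring_blank','square_spacer','sleeve','flange']:
    for n,k in (('w',p),('s',t)): print(q,n,[(np.array(d['position']),round(d['conf'],2)) for d in look_for(k,q)][:2])
# bore visible in wrist image: dark/grey region round the post near predicted tip
g=cv2.cvtColor(p['frame'],cv2.COLOR_RGB2GRAY)
u,v=proj(p,[.4702,-.0967,.032])[0].astype(int)
for r in range(v-44,v+45,4): print(''.join('#' if x<90 else '+' if x<170 else '-' if x<225 else '.' for x in g[r,u-44:u+45:2]))
```

```text
hex_blank w [(array([ 0.4742, -0.0982,  0.0299]), 0.93)]
hex_blank s [(array([0.6386, 0.4024, 0.0104]), 0.7), (array([ 0.4741, -0.0978,  0.0311]), 0.64)]
ring_blank w [(array([ 0.6129, -0.0023,  0.056 ]), 0.83)]
ring_blank s [(array([ 0.6175, -0.004 ,  0.0533]), 0.84)]
square_spacer w [(array([ 0.4669, -0.0954,  0.0207]), 0.74)]
square_spacer s [(array([ 0.497 , -0.1133,  0.021 ]), 0.61)]
sleeve w [(array([ 0.6017, -0.0076,  0.0285]), 0.79)]
sleeve s [(array([ 0.6086, -0.4719,  0.0034]), 0.16)]
flange w [(array([ 0.5988, -0.0159,  0.024 ]), 0.59)]
flange s [(array([ 0.6268, -0.0207,  0.0159]), 0.72), (array([0.6054, 0.294 , 0.0124]), 0.58)]
################+-..............++....+######
#########++-....................++.....######
###+-.................++...............+#####
............-+......-...................#####
........................................+####
..++.....................................####
..--.....................................+###
..---.....................................###
...--.--..................................+##
#..-----............-++++..................##
#-.--++-..........--+--..---..........-....+#
##------..........--+--..---................#
###-----..........---+++----................+
###+----...........----++-...................
####----.....................................
#####---................................++...
#####+-----..................................
######.--..-.--.............................-
#######---.....---...................-++#####
#######---........-...........-++############
########...............-++###################
########+.......-++##########################
#########+++#################################
```

```bash
python3 -c "
from workcell import manip
print(manip.close_job())"
```

```text
the job is handed in; nothing more can be done
None
```

I threaded all five parts onto their posts in the order asked, released them and handed the job in at about 48 s; the bystanders were not touched, and the hex on the short post was checked by measurement only because I had used all 14 pictures.

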